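Put the hand lamp away in the roll-front cabinet

TASK

Put the hand lamp away in the roll-front cabinet: roll the slatted shutter all the way up by its handle, hang the lamp by its wire loop on the empty hook in the middle, deep inside (tilt it loop end up to get it in under the edge and over the hook's tip), let go, and roll the shutter fully down again. Leave the padlock hanging inside and the loose things on the counter where they are.

Things in the scene. Friction and masses are not known exactly. Their poses are not given: they have to be found in the camera images.
- cabinet: Grey steel roll-front tool cabinet, fixed on the counter: 324 mm wide (y), 500 deep, 330 high, barrel-arc profile, solid cheeks 300 mm apart inside, front towards the robot. Origin: underside, mid-width, below the roll axis; x into the cabinet (away from the robot), y along its width, z up. Front at x = -300 mm, back (clear window) at +200, sill 14 mm high, inner floor at z = 12 mm.
- roll_axis (a point): Axis the slatted shutter rolls about, along the cabinet's y, 30 mm above the counter over the cabinet's origin; same axes. Arc angles count from 0 (level, to the front) to 90 deg (straight up). The fixed hood starts at 73 deg, at 304 mm radius; the shutter, below it on the arc, slides up under it.
- shutter (a joint): Shutter angle, rad: 0 fully down, 1.06 fully up (end stops); starts 0 to 0.25, stays where left (about 1 to 6 N at its handle). A rigid arc of slats, 275 to 288 mm from the roll axis. Its lower edge is at arc angle (value - 0.052 rad): fully up, this edge of the opening is at cabinet x = -147 mm, z = 262 mm, too low for a lamp held level to pass over the hook's tip.
- handle (a point): Black bow handle on the shutter's bottom rail, mid-width, standing along the arc: 54 mm long, 16 mm wide (cabinet y), its bar 12 mm thick. The point is the bar's centre, 318 mm from the roll axis, 30 mm out from the rail, at arc angle (joint value + 0.061 rad): 49 mm above the counter when shut, 316 mm when fully up. Pinch the 16 mm, from above or tilted; it can swivel in the fingers.
- hook (a point): Where the lamp's loop wire (its centre) rests on the empty middle hook: cabinet x = -34 mm, y = 0, z = 229 mm. The hook, 8 mm bar, comes from a rail at x = 20 mm to the front; its upturned tip is at x = -62 mm, top at z = 252 mm. The raised shutter above is at z = 297 mm. A rubber-faced rest rail at x = -14 mm, z = 105 mm stops a hung lamp swinging. A like hook at y = +100 mm holds the padlock.
- lamp_center (a point): Centre of the hand lamp's body (14 mm above its underside, about its centre of mass): black bar 130 x 42 x 28 mm, white lens on top, steel wire loop at one end, 180 mm long overall, about 0.2 kg. Lies flat to the left or right of the cabinet's front. x along the lamp to the loop, y across its 42 mm width (grip this, best 30 mm towards the tail, -x), z out of the lens.
- lamp_loop (a point): Top of the lamp's wire loop (centre of the wire), 112 mm from lamp_center along the lamp's x. The loop is 6 mm wire, a round-topped arch in the plane of the lamp's x and y, its inner opening 38 mm wide and 44 mm long, from here back to the lamp's body.
- padlock: Brass padlock, 44 mm wide, 82 mm high with its steel shackle, hanging inside on the other hook (cabinet y = +100 mm). Origin: underside of its body. Leave it hanging.
- brush: Bystander: flat brush with a wooden handle, 200 mm long, lying on the other side of the cabinet's front from the lamp. Origin: its centre, on the counter.
- carton: Bystander: strapped cardboard box 160 x 120 x 100 mm, right of the cabinet. Origin: centre of its underside.
- bin: Bystander: open blue plastic bin 200 x 130 x 75 mm, left of the cabinet. Origin: centre of its underside.
- bearing: Bystander: steel bearing ring, 80 mm diameter, 24 mm high, far left. Origin: centre of its underside.
- tape: Bystander: roll of clear tape, 100 mm diameter, 48 mm high, far right. Origin: centre of its underside.

How it is judged:
By the outcome, as a careful person would: the job done as asked, in the order asked, and still so for the second after the job is handed in, with the robot touching nothing.
It also fails if it takes over 72 s, if anything falls off the work surface, if the arm or the gripper's body presses on something with over 40 N, if the wrist force passes 120 N, or if a joint passes its speed limit or range.

ROBOT

A 7-joint arm with a two-finger parallel gripper is mounted at the origin on the work surface. World frame = base frame: x ahead of the robot, y to its left, z up, the work surface at z = 0. Lengths are in mm, angles in rad, forces in N, time in s.
With the tool pointing down it reaches from about 425 to 875 mm from the base axis. Payload 8.4 kg.
Tool frame: the origin (TCP) lies between the finger pads; the fingertips stand tip_reach ahead of it and the grasp point (between the pads) is the TCP (tip_reach is the distance from the TCP to the fingertips, in mm); z points along the fingers, y is the direction in which the jaws open and shut (so a half turn about z gives the same grasp; the last joint's range is limited). The gripper opens to 87 mm and grips with 3 to 60 N. Pads are 19 mm wide; open, the fingers measure 117 mm over their backs; the gripper's body (75 mm by 190 mm) begins 51 mm behind the grasp point.
Start: joints at [-1.414, 0.333, 0.04, 1.465, -0.013, 1.343, -0.059], TCP at [164.466, 628.821, 241.546] pointing down, gripper open.
Joint ranges: [-2.58, 2.58], [-0.38, 2.09], [-1.3, 1.39], [0.25, 2.4], [-1.5, 4.64], [0.08, 2.09], [-2.65, 2.65]. Speed limits (rad/s): [2.22, 2.22, 2.79, 2.79, 3.14, 3.14, 3.14].

INTERFACE

Orientations are given as a unit quaternion [w, x, y, z].
In Python, from cell import * gives the robot as it stands.
- The arm moves only by the tool servo_tool, never from a script. Its arguments are lists of equal length, an entry for each row: "xyz": the shift along the world's x, y, z in m, a list of three; "angular": the turn, a rotation vector about the world's x, y, z in rad, a list of three. In form: {"xyz": [[x, y, z], ...], "angular": [[ax, ay, az], ...]}. A call has 1 to 12 rows; each row shifts and turns the pose as measured when the row begins; what a row does not reach is not made up. A row lasts 1/8 s, in which the tool goes at most 62.5 mm and 10.7 degrees, less where a joint would pass 70% of its speed; a pose out of reach is approached as far as the arm can. A call is refused whole if a number of a shift passes 0.0625 or a number of a turn 0.188, either way. A call with a gripper value outside its range is refused whole. "jaw" is the finger opening in m, from 0 to 0.087, set as the call begins (left out, the last holds). The fingers move at their own pace and stop on an object; "grip_force" is the grip in N (left out, the last holds). Time passes only in rows, so rows that do not move let the fingers close. It gives the time, the measured TCP pose, the force and the opening at its end, in the units of the state.
- observe(): the state, without advancing time (a new reading comes with each control period).
- get_image(name): name is "scene" or "top" or "wrist"; returns the picture (420x560x3 uint8, red, green, blue); there is no depth.
- camera_model(name): a dict with "mtx" (3x3 intrinsics, pixels), "dist_coeffs" ([k1, k2, p1, p2, k3] as OpenCV has them; the pictures are not rectified), "R" (3x3) and "t" (3): a world point X has camera coordinates R X + t. Camera axes: x right, y down, z forward; pixel columns grow to the right and rows downward; lengths in mm; the calibration is good to about 2 mm. A picture is of the moment at which its call begins: read the wrist's pose just before it. camera_model takes no time and is no camera call; for the wrist camera it gives the pose at the moment of the call.
- sign_off(): hands the job in, once; it reports no verdict.
The state is a dict: "clock": time; "q": joint angles; "joint_vel": joint speeds; "joint_efforts": joint torques, N m; "position": TCP position; "tool_rot": TCP orientation; "force": force on the tool from outside, world axes, zero at the start; "moment": the same for the moment, N m; "gripper_width": finger opening in mm.
Only numpy, scipy, OpenCV 4.12 (cv2) and the standard library are available. Lean on these libraries where they do the work, as an engineer would, in place of code of your own. Each camera call takes 0.05 s, during which the arm holds its last target.

## Working session

There is one attempt and no reset: what is moved stays moved. The work goes in short steps, Python scripts to look and compute and a tool call to move; the robot and the scene stay as the last step left them, time stands still between calls to the robot, and variables do not carry over. Pictures are saved under pics/ and viewed, and the job is handed in when it is done.

Besides the shell and the picture viewer there is one more tool, called after "Request:" by a JSON object that holds its "method" and its "body", one argument or row to a line. servo_tool: Moves the arm, as the interface text tells. Its arguments: {"type":"object","properties":{"xyz":{"type":"array"},"angular":{"type":"array"},"jaw":{"type":"number"},"grip_force":{"type":"number"}},"required":["xyz","angular"]}

```bash
ls; mkdir -p pics; python3 - <<'E'
from cell import *
import cv2
s=observe();print(s)
for n in ["scene","top","wrist"]:
    m=camera_model(n);print(n,m)
    im=get_image(n);cv2.imwrite(f"pics/{n}0.png",im[:,:,::-1])
E
```

```text
pics
{'clock': 0.0, 'q': array([-1.41420481,  0.33388162,  0.03987481,  1.4662414 , -0.0133742 ,
        1.34329209, -0.05849033]), 'joint_vel': array([ 0.00124663,  0.00018418,  0.0008152 ,  0.00080931,  0.0004198 ,
       -0.00085806,  0.00155616]), 'joint_efforts': array([-8.10281363e-04, -6.56368589e+01,  1.33481506e+00, -4.03803527e+01,
       -5.96661516e-02,  4.51217301e-02,  1.86472516e-04]), 'position': array([164.38513809, 628.43348402, 240.69281148]), 'tool_rot': array([-3.42444935e-05,  1.27548466e-01,  9.91832034e-01, -7.77711216e-04]), 'force': array([-0.72095843,  0.42308441,  1.15143978]), 'moment': array([-0.01560483, -0.02488266,  0.07086504]), 'gripper_width': 86.68963573597144}
scene {'mtx': array([[509.74060355,   0.        , 278.90901004],
       [  0.        , 509.74060355, 208.59878555],
       [  0.        ,   0.        ,   1.        ]]), 'dist_coeffs': array([-0.06861058,  0.        ,  0.        ,  0.        ,  0.        ]), 'R': array([[-0.88901525, -0.45787286, -0.00208133],
       [-0.43354144,  0.84321768, -0.31784552],
       [ 0.14728785, -0.28166717, 
[... 380 characters left out ...]
.94422195e-03],
       [-9.95161910e-01,  9.53455010e-04, -9.82439018e-02],
       [ 9.82363813e-02, -6.06723978e-03, -9.95144614e-01]]), 't': array([ -24.39747828,  589.71239856, 1518.62418717])}
wrist {'mtx': array([[366.8006768 ,   0.        , 279.31897207],
       [  0.        , 366.8006768 , 202.25205705],
       [  0.        ,   0.        ,   1.        ]]), 'dist_coeffs': array([-0.02540312,  0.        ,  0.        ,  0.        ,  0.        ]), 'R': array([[ 2.53162608e-01,  9.67423515e-01, -6.60914180e-04],
       [ 9.36752686e-01, -2.44965663e-01,  2.49972455e-01],
       [ 2.41667330e-01, -6.39027918e-02, -9.68252723e-01]]), 't': array([-649.23415744,  -29.71583176,  389.89687123])}
```

View pics/scene0.png

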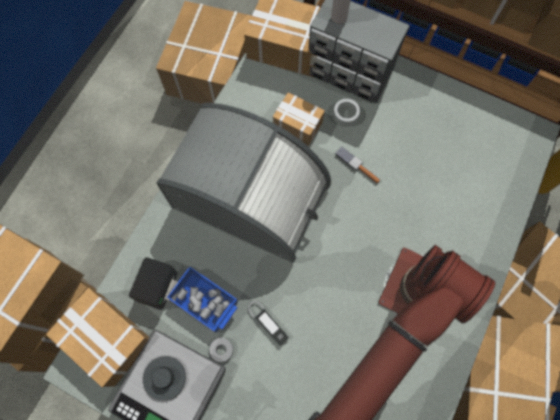

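View pics/top0.png

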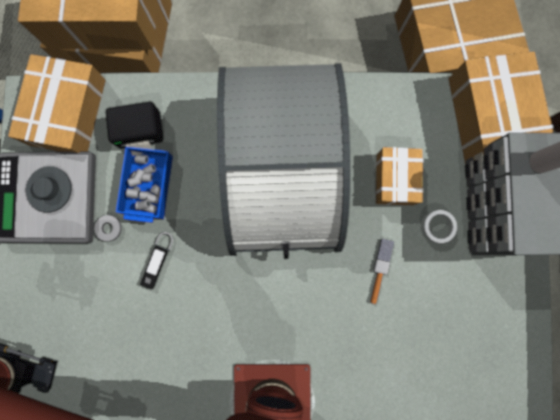

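View pics/wrist0.png

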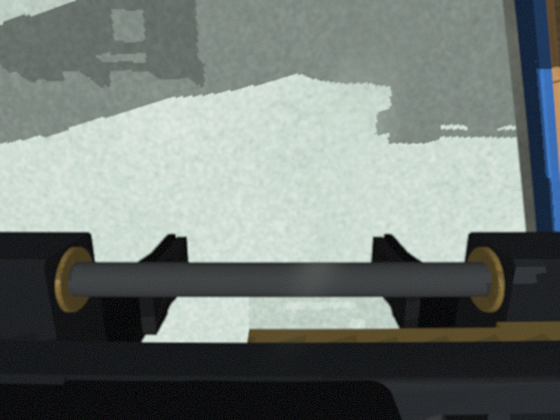

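```bash
cat > h.py <<'E'
import numpy as np, cv2
from scipy.spatial.transform import Rotation as R
def ray(m,px):
    u=cv2.undistortPoints(np.array([[px]],float),m["mtx"],m["dist_coeffs"])[0,0]
    d=m["R"].T@np.array([u[0],u[1],1.]); o=-m["R"].T@m["t"]; return o,d/np.linalg.norm(d)
def onz(m,px,z):
    o,d=ray(m,px); return o+d*(z-o[2])/d[2]
def proj(m,X):
    r,_=cv2.Rodrigues(m["R"]); return cv2.projectPoints(np.array(X,float).reshape(-1,1,3),r,m["t"],m["mtx"],m["dist_coeffs"])[0].reshape(-1,2)
def tri(ms,pxs):
    A=np.zeros((3,3));b=np.zeros(3)
    for m,p in zip(ms,pxs):
        o,d=ray(m,p);P=np.eye(3)-np.outer(d,d);A+=P;b+=P@o
    X=np.linalg.solve(A,b); return X,[np.linalg.norm((np.eye(3)-np.outer(ray(m,p)[1],ray(m,p)[1]))@(X-ray(m,p)[0])) for m,p in zip(ms,pxs)]
E
python3 - <<'E'
import cv2
t=cv2.imread("pics/top0.png");s=cv2.imread("pics/scene0.png")
cv2.imwrite("pics/t_cab.png",cv2.resize(t[55:275,205:365],None,fx=3.6,fy=2.7,interpolation=cv2.INTER_CUBIC)[:, :])
cv2.imwrite("pics/t_lamp.png",cv2.resize(t[225:300,125:195],None,fx=8,fy=8,interpolation=cv2.INTER_CUBIC))
cv2.imwrite("pics/s_cab.png",cv2.resize(s[90:290,140:360],None,fx=3,fy=3,interpolation=cv2.INTER_CUBIC))
cv2.imwrite("pics/s_lamp.png",cv2.resize(s[290:360,230:300],None,fx=8,fy=8,interpolation=cv2.INTER_CUBIC))
E
```

```text
(no output)
```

View pics/t_cab.png

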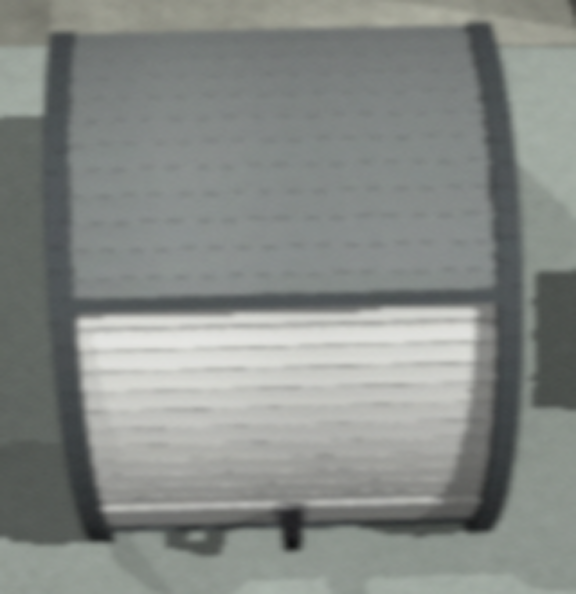

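View pics/t_lamp.png

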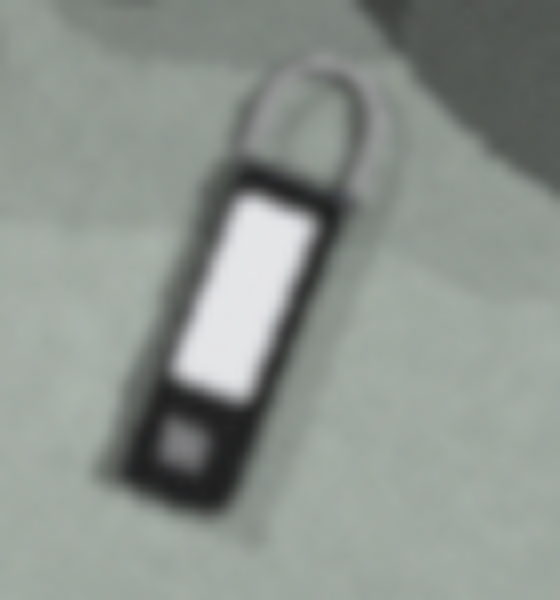

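View pics/s_cab.png

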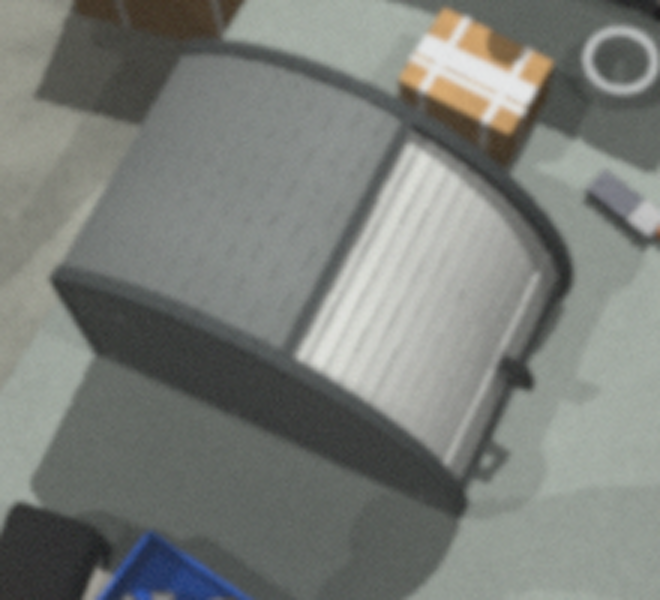

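View pics/s_lamp.png

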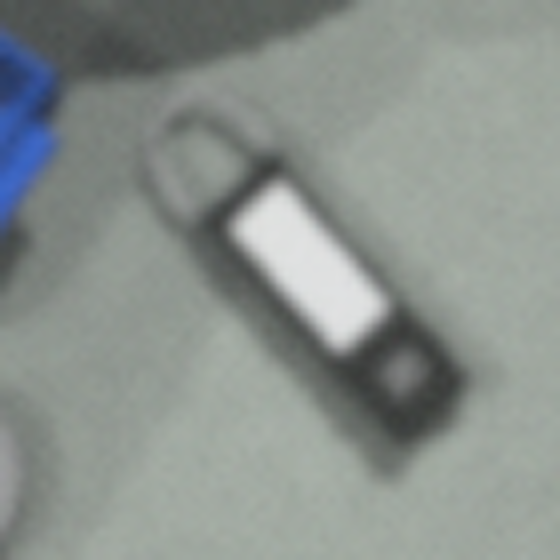

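```bash
python3 - <<'E'
from cell import *
from h import *
T=camera_model("top");S=camera_model("scene")
tc=lambda x,y:(205+(x+.5)/3.6-.5,55+(y+.5)/2.7-.5)
sc=lambda x,y:(140+(x+.5)/3-.5,90+(y+.5)/3-.5)
tl=lambda x,y:(125+(x+.5)/8-.5,225+(y+.5)/8-.5)
sl=lambda x,y:(230+(x+.5)/8-.5,290+(y+.5)/8-.5)
for n,a,b in [("hoodR",tc(496,297),sc(409,127)),("hoodL",tc(74,305),sc(295,352)),
 ("backtopLouter",tc(50,35),sc(55,275)),
 ("frontL",tc(85,540),sc(462,508)),
 ("handle tip",tc(292,540),sc(525,376)),
 ("loop",tl(330,65),sl(180,115))]:
    print(n,a,b,tri([T,S],[a,b]))
# lamp tail corners, lens corners at z=28
for n,p in [("lensTL",tl(238,190)),("lensTR",tl(322,225)),("lensBL",tl(168,375)),("lensBR",tl(245,405)),("tail",tl(180,495)),("loop outer",tl(328,58))]:
    print(n,onz(T,p,28 if 'lens' in n or n=='tail' else 14))
for n,p in [("lensTL",sl(228,232)),("lensTR",sl(283,180)),("lensBL",sl(343,355)),("lensBR",sl(392,300)),("loop outer",sl(175,113))]:
    print('S',n,onz(S,p,28 if 'lens' in n or n=='tail' else 14))
t=cv2.imread("pics/top0.png")
E
```

```text
hoodR (342.41666666666663, 164.68518518518516) (276.0, 132.0) (array([ 671.41609192, -185.91766814,  286.08147069]), [np.float64(0.9378167873141346), np.float64(0.9378167873141952)])
hoodL (225.19444444444446, 167.64814814814815) (238.0, 207.0) (array([654.58696658, 110.71977806, 314.97435449]), [np.float64(5.035833133203768), np.float64(5.03583313320382)])
backtopLouter (218.52777777777777, 67.64814814814815) (158.0, 181.33333333333331) (array([939.93622372, 138.23335059, 260.78131102]), [np.float64(1.3469372396770485), np.float64(1.3469372396769888)])
frontL (228.25, 254.68518518518516) (293.66666666666663, 259.0) (array([443.01817064, 125.12983086,  67.83940324]), [np.float64(1.0121083411660912), np.float64(1.0121083411661922)])
handle tip (285.75, 254.68518518518516) (314.66666666666663, 215.0) (array([444.25280365, -43.10643698, 101.32883569]), [np.float64(0.5288056013612982), np.float64(0.5288056013613414)])
loop (165.8125, 232.6875) (252.0625, 303.9375) (array([507.95509611, 323.83078705,   6.75943891]), [np.float64(3.725482285333844), np.float64(3.7254822853338867)])
lensTL [463.08337643 354.43739695  28.        ]
lensTR [449.91787851 322.03060537  28.        ]
lensBL [393.07450184 380.01156939  28.        ]
lensBR [381.92102827 350.35765162  28.        ]
tail [347.94700653 374.66446843  28.        ]
loop outer [513.94998679 323.89308074  14.        ]
S lensTL [459.78966879 360.09179692  28.        ]
S lensTR [449.0668465  329.51029161  28.        ]
S lensBL [391.73191588 383.55112276  28.        ]
S lensBR [383.72954518 353.36754719  28.        ]
S loop outer [505.83051737 324.0691146   14.        ]
```

```bash
python3 - <<'E'
import cell
print([n for n in dir(cell) if n[0]!='_'])
from cell import *
from h import *
s=observe();W=camera_model("wrist");q=s["tool_rot"]
M=R.from_quat([q[1],q[2],q[3],q[0]]).as_matrix();print(M)
c=-W["R"].T@W["t"];print("cam in tool",M.T@(c-s["position"]));print("cam fwd in tool",M.T@W["R"][2], "cam x",M.T@W["R"][0])
E
```

```text
['PlanningError', 'camera_model', 'get_image', 'observe', 'sign_off', 'tip_reach']
[[-9.67467788e-01  2.52994105e-01 -2.49043190e-04]
 [ 2.52994220e-01  9.67467053e-01 -1.19379799e-03]
 [-6.10827728e-05 -1.21796759e-03 -9.99999256e-01]]
cam in tool [  68.58390754   -0.31778675 -143.75277649]
cam fwd in tool [-2.49898205e-01  6.98986710e-04  9.68271862e-01] cam x [-1.7615668e-04  9.9999969e-01 -7.6735446e-04]
```

Request:
{"method": "servo_tool", "body": {
  "xyz": [
    [0.03, -0.035, 0],
    [0.04, -0.045, 0],
    [0.04, -0.045, 0],
    [0.04, -0.045, 0],
    [0.04, -0.045, 0],
    [0.03, -0.035, 0],
    [0.015, -0.02, 0],
    [0, 0, 0]
  ],
  "angular": [
    [0, 0, 0],
    [0, 0, 0],
    [0, 0, 0],
    [0, 0, 0],
    [0, 0, 0],
    [0, 0, 0],
    [0, 0, 0],
    [0, 0, 0]
  ]
}}

```text
clock: 1.15
position: [403.4, 347.4, 238.4]
tool_rot: [-0.001, 0.127, 0.992, -0.002]
force: [-0.5, 0.7, -0.5]
gripper_width: 86.8
```

```bash
cat > snap.py <<'E'
from cell import *
from h import *
import sys,pickle
def snap(names,tag):
    s=observe()
    out={}
    for n in names:
        m=camera_model(n);im=get_image(n);out[n]=m
        cv2.imwrite(f"pics/{tag}_{n}.png",im[:,:,::-1])
    pickle.dump((s,out),open(f"pics/{tag}.pkl","wb"))
    pickle.dump(s,open("s_%.2f.pkl"%s["clock"],"wb"))
    np.set_printoptions(precision=4,suppress=True)
    print(s["clock"],"pos",s["position"],"q",s["q"],"F",s["force"],"w",s["gripper_width"])
    q=s["tool_rot"];M=R.from_quat([q[1],q[2],q[3],q[0]]).as_matrix();print("toolx",M[:,0],"toolz",M[:,2])
if __name__=="__main__": snap(sys.argv[2].split(",") if len(sys.argv)>2 else [],sys.argv[1])
E
python3 snap.py lamp1 wrist; python3 -c "
from cell import *;print(tip_reach)"
```

```text
1.15 pos [403.3879 347.3903 238.4384] q [-1.0307  0.0947  0.253   1.7637 -0.0236  1.2902  0.5434] F [-0.5372  0.6854 -0.5103] w 86.79595768364749
toolx [-0.9676  0.2526  0.0012] toolz [-0.0021 -0.0035 -1.    ]
19.0
```

View pics/lamp1_wrist.png

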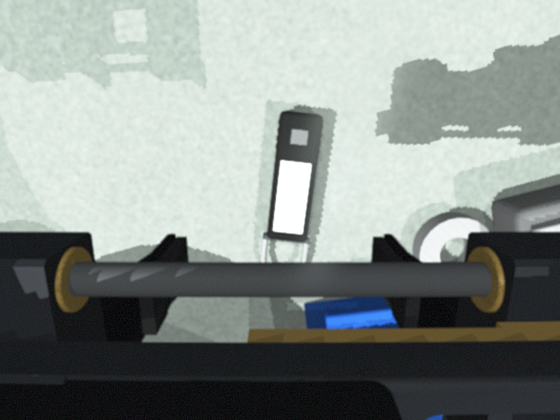

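```bash
python3 - <<'E'
from h import *
import pickle
s,o=pickle.load(open("pics/lamp1.pkl","rb"));W=o["wrist"]
im=cv2.imread("pics/lamp1_wrist.png");c=im[95:290,240:350]
cv2.imwrite("pics/l1.png",cv2.resize(c,None,fx=4,fy=3,interpolation=cv2.INTER_CUBIC))
g=im.min(2);mask=np.zeros_like(g);mask[145:245,262:325]=(g[145:245,262:325]>248)
cs,_=cv2.findContours(mask,cv2.RETR_EXTERNAL,cv2.CHAIN_APPROX_NONE);
k=max(cs,key=cv2.contourArea);P=np.array([onz(W,p,28)[:2] for p in k[:,0]],np.float32)
r=cv2.minAreaRect(P);print(cv2.boundingRect(k),r)
g=im.max(2);mask=np.zeros_like(g);mask[100:245,255:330]=(g[100:245,255:330]<70)
cs,_=cv2.findContours(mask,cv2.RETR_EXTERNAL,cv2.CHAIN_APPROX_NONE);
k=max(cs,key=cv2.contourArea);P=np.array([onz(W,p,28)[:2] for p in k[:,0]],np.float32)
r=cv2.minAreaRect(P);print(cv2.boundingRect(k),r)
E
```

```text
(273, 161, 38, 73) ((423.6722412109375, 353.6570129394531), (29.59741973876953, 71.70032501220703), 69.02053833007812)
(267, 111, 42, 130) ((404.181884765625, 357.510009765625), (35.871681213378906, 127.13143920898438), 69.9261703491211)
```

View pics/l1.png

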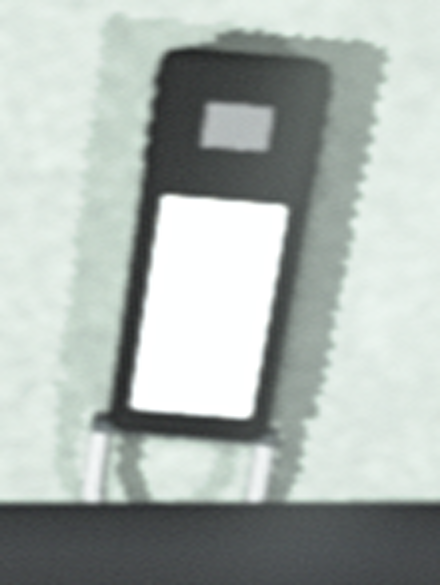

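Request:
{"method": "servo_tool", "body": {
  "xyz": [
    [0.01, -0.03, 0.01],
    [0.01, -0.045, 0.01],
    [0.01, -0.05, 0.012],
    [0.01, -0.05, 0],
    [0.005, -0.05, 0],
    [0.005, -0.05, 0],
    [0.005, -0.05, 0],
    [0.005, -0.035, 0],
    [0.005, -0.025, 0],
    [0, -0.012, 0],
    [0, 0, 0]
  ],
  "angular": [
    [0, 0, 0],
    [0, 0, 0.05],
    [0, 0, 0.05],
    [0, 0, 0.05],
    [0, 0, 0.05],
    [0, 0, 0.05],
    [0, 0, 0.05],
    [0, 0, 0],
    [0, 0, 0],
    [0, 0, 0],
    [0, 0, 0]
  ]
}}

```text
clock: 2.58
position: [463.3, -43.0, 271.1]
tool_rot: [-0.0, -0.042, 0.999, -0.001]
force: [-0.2, 0.3, -0.3]
gripper_width: 86.4
```

```bash
python3 snap.py han1 wrist
```

```text
2.575 pos [463.3488 -42.9856 271.0996] q [-0.6962 -0.1152  0.6476  1.8746  0.0736  1.3601  1.587 ] F [-0.1845  0.2923 -0.3474] w 86.42862430992709
toolx [-0.9965 -0.0834  0.0005] toolz [-0.0003 -0.0026 -1.    ]
```

View pics/han1_wrist.png

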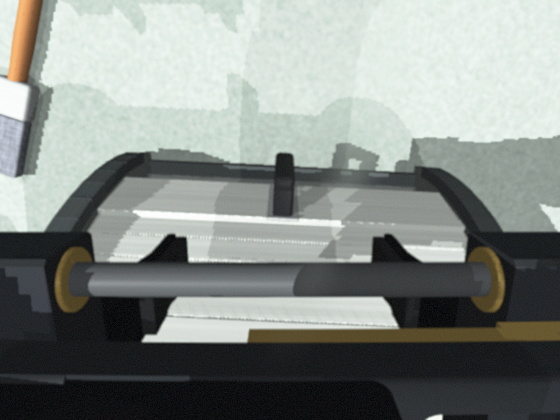

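```bash
python3 - <<'E'
from h import *
im=cv2.imread("pics/han1_wrist.png")
cv2.imwrite("pics/h1a.png",cv2.resize(im[140:240,40:200],None,fx=5,fy=5,interpolation=cv2.INTER_CUBIC))
cv2.imwrite("pics/h1b.png",cv2.resize(im[140:240,250:330],None,fx=6,fy=6,interpolation=cv2.INTER_CUBIC))
cv2.imwrite("pics/h1c.png",cv2.resize(im[140:240,370:530],None,fx=5,fy=5,interpolation=cv2.INTER_CUBIC))
E
```

```text
(no output)
```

View pics/h1a.png

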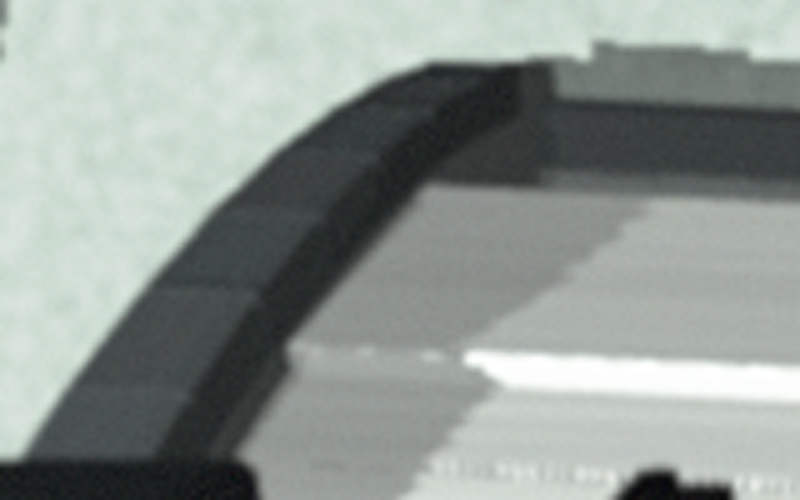

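View pics/h1b.png

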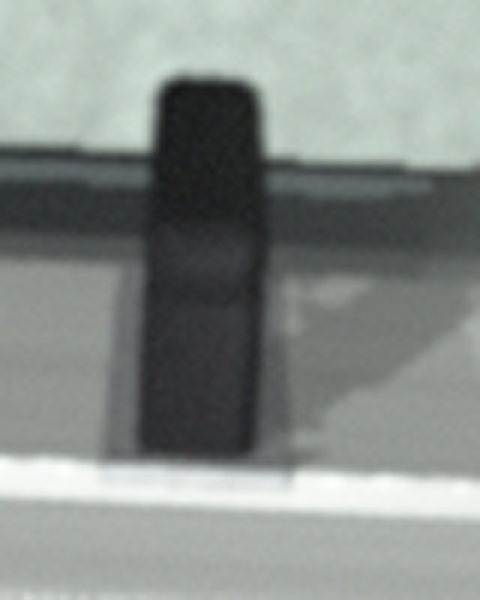

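View pics/h1c.png

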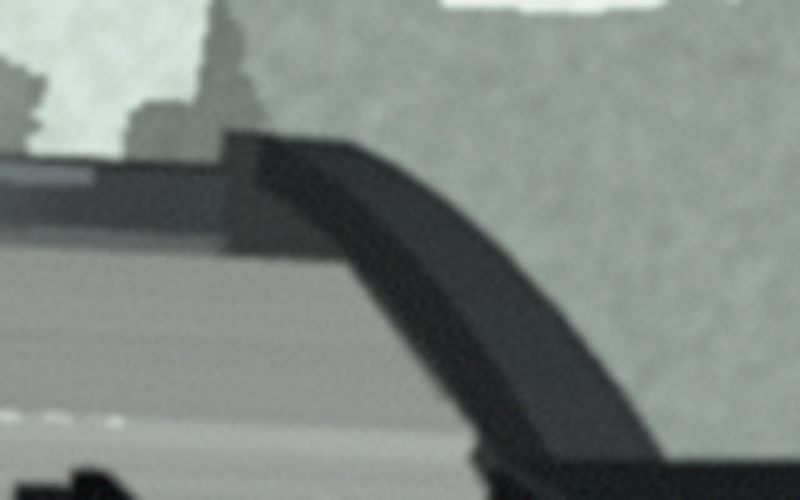

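```bash
cat > p1.py <<'E'
from h import *
import pickle
from scipy.optimize import least_squares
s,o=pickle.load(open("pics/han1.pkl","rb"));W=o["wrist"]
a=lambda x,y:(40+(x+.5)/5-.5,140+(y+.5)/5-.5)
b=lambda x,y:(250+(x+.5)/6-.5,140+(y+.5)/6-.5)
c=lambda x,y:(370+(x+.5)/5-.5,140+(y+.5)/5-.5)
L=onz(W,a(551,65),0);Rr=onz(W,c(224,132),0);print(L,Rr,np.linalg.norm(L-Rr))
L2=onz(W,a(551,103),14);R2=onz(W,c(224,165),14);print(L2,R2,np.linalg.norm(L2-R2))
m=(L+Rr)/2;d=(L-Rr)/np.linalg.norm(L-Rr);yaw=np.arctan2(-d[0],d[1])
O=m+300*np.array([np.cos(yaw),np.sin(yaw),0]);print("yaw",yaw,"O",O)
C=lambda X:O+R.from_euler('z',yaw).apply(np.atleast_2d(X))
def pol(r,t,y):return [-r*np.cos(t),y,30+r*np.sin(t)]
# lower edge of shutter: solve
for p,y in [(a(430,182),150),(c(350,262),-150),(b(40,250),30)]:
    for rr in (288,):
        best=min(np.linspace(-.05,.4,451),key=lambda t:np.linalg.norm(proj(W,C(pol(rr,t,y)))[0]-p))
        print("edge ang",best,"joint",best+.052,proj(W,C(pol(rr,best,y)))[0]-p)
for j in (0,.05,.1,.15,.2,.25):
    h=[pol(324,j+.061-27/318,0),pol(318,j+.061,0),pol(324,j+.061+27/318,0)]
    print(j,proj(W,C(h)).round(1).tolist())
print("measured lower",b(210,80),"upper",b(200,452))
E
python3 p1.py
```

```text
[ 455.97141345 -191.47411592    0.        ] [446.05121024 109.8689051    0.        ] 301.50626320546263
[ 462.29919364 -186.6670907    14.        ] [451.61771972 105.80819888  14.        ] 292.6702733469534
yaw -3.1086845679257746 O [151.1737385  -50.67324933   0.        ]
edge ang 0.11900000000000001 joint 0.171 [  1.4048161  -30.07183897]
edge ang 0.129 joint 0.181 [  0.89967829 -30.14969845]
edge ang 0.108 joint 0.16 [ -3.57702312 -29.17566489]
0 [[281.6, 183.8], [282.0, 182.9], [282.0, 192.0]]
0.05 [[281.7, 186.9], [282.2, 184.7], [282.3, 192.9]]
0.1 [[281.8, 189.4], [282.4, 185.9], [282.6, 193.0]]
0.15 [[281.9, 191.4], [282.7, 186.3], [283.0, 192.2]]
0.2 [[282.2, 192.6], [283.0, 185.8], [283.5, 190.1]]
0.25 [[282.4, 193.1], [283.5, 184.2], [284.1, 186.8]]
measured lower (284.5833333333333, 152.91666666666666) upper (282.9166666666667, 214.91666666666669)
```

```bash
sed -i 's/^m=(L+Rr)/L,Rr=Rr,L\nm=(L+Rr)/; s/(a(430,182),150),(c(350,262),-150)/(a(430,182),-150),(c(350,262),150)/' p1.py; cat >> p1.py <<'E'
T=pickle.load(open("pics/han1.pkl","rb"))
E
python3 p1.py; cat > p2.py <<'E'
from cell import *
exec(open("p1.py").read().replace("print(","(lambda *a:None)("))
T=camera_model("top");S=camera_model("scene")
P=C([pol(304,np.radians(73),-150),pol(304,np.radians(73),150),[-300,162,0]])
print(proj(T,P),proj(S,P))
print("hood meas T (342.4,164.7)(225.2,167.6); S (276,132)(238,207)")
E
python3 p2.py
```

```text
[ 455.97141345 -191.47411592    0.        ] [446.05121024 109.8689051    0.        ] 301.50626320546263
[ 462.29919364 -186.6670907    14.        ] [451.61771972 105.80819888  14.        ] 292.6702733469534
yaw 0.03290808566401877 O [750.84888519 -30.93196149   0.        ]
edge ang 0.139 joint 0.191 [0.53145598 0.7028384 ]
edge ang 0.15000000000000002 joint 0.202 [-1.3280164  1.4118596]
edge ang -0.05 joint 0.001999999999999995 [53.05411366 -7.59618999]
0 [[283.9, 139.6], [283.9, 148.5], [284.4, 148.3]]
0.05 [[284.1, 140.9], [284.0, 151.7], [284.4, 153.4]]
0.1 [[284.2, 143.2], [284.0, 156.1], [284.4, 159.9]]
0.15 [[284.3, 146.6], [284.0, 161.7], [284.3, 168.0]]
0.2 [[284.4, 151.2], [284.0, 168.8], [284.2, 177.8]]
0.25 [[284.4, 157.1], [283.9, 177.5], [283.9, 189.6]]
measured lower (284.5833333333333, 152.91666666666666) upper (282.9166666666667, 214.91666666666669)
[[343.44692725 164.31842812]
 [223.1484752  168.26572913]
 [231.70689785 254.23219845]] [[276.56316701 128.11320283]
 [234.78647976 206.93093897]
 [292.75985437 261.83257172]]
hood meas T (342.4,164.7)(225.2,167.6); S (276,132)(238,207)
```

Request:
{"method": "servo_tool", "body": {
  "xyz": [
    [-0.01, 0.001, -0.01],
    [-0.012, 0.001, -0.025],
    [0, 0, -0.035],
    [0, 0, -0.035],
    [0, 0, -0.025],
    [0, 0, -0.015],
    [0, 0, -0.008],
    [0, 0, 0]
  ],
  "angular": [
    [0, -0.05, -0.025],
    [0, -0.05, -0.025],
    [0, -0.05, 0],
    [0, 0, 0],
    [0, 0, 0],
    [0, 0, 0],
    [0, 0, 0],
    [0, 0, 0]
  ]
}}

```text
clock: 3.62
position: [440.3, -27.7, 114.2]
tool_rot: [0.078, -0.025, 0.997, -0.003]
force: [-0.8, 0.2, -0.0]
gripper_width: 87.2
```

```bash
python3 snap.py han2 wrist,scene
```

```text
3.625 pos [440.2766 -27.698  114.1925] q [-0.7044 -0.1493  0.6272  2.2471  0.1322  0.864   1.4664] F [-0.8253  0.2344 -0.0304] w 87.19076267450905
toolx [-0.9867 -0.0497 -0.1551] toolz [ 0.1553 -0.0012 -0.9879]
```

View pics/han2_wrist.png

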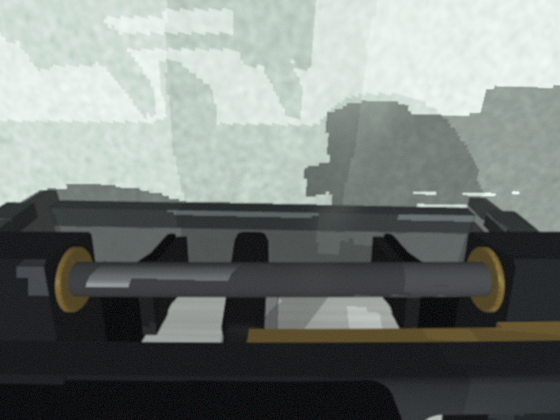

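Request:
{"method": "servo_tool", "body": {
  "xyz": [
    [0.002, -0.008, 0],
    [0.002, -0.005, 0],
    [0, 0, 0]
  ],
  "angular": [
    [0, 0, 0],
    [0, 0, 0],
    [0, 0, 0]
  ]
}}

```text
clock: 4.1
position: [446.2, -42.0, 116.3]
tool_rot: [0.08, -0.024, 0.997, -0.002]
force: [-0.8, 0.3, -0.9]
gripper_width: 87.0
```

Request:
{"method": "servo_tool", "body": {
  "xyz": [
    [0, 0, 0],
    [0, 0, 0],
    [0, 0, 0],
    [0, 0, 0],
    [0, 0, 0]
  ],
  "angular": [
    [0, 0, 0],
    [0, 0, 0],
    [0, 0, 0],
    [0, 0, 0],
    [0, 0, 0]
  ],
  "jaw": 0.0,
  "grip_force": 25
}}

```text
clock: 4.72
position: [446.2, -41.8, 116.4]
tool_rot: [0.08, -0.024, 0.997, -0.002]
force: [0.6, -0.2, -0.2]
gripper_width: 44.9
```

```bash
python3 snap.py han3 wrist,scene
```

```text
4.725 pos [446.1559 -41.8339 116.4209] q [-0.694  -0.1407  0.6564  2.2342  0.1203  0.8623  1.5125] F [ 0.5668 -0.152  -0.1775] w 44.9078148699647
toolx [-0.9861 -0.0485 -0.159 ] toolz [ 0.1591  0.     -0.9873]
```

View pics/han3_wrist.png

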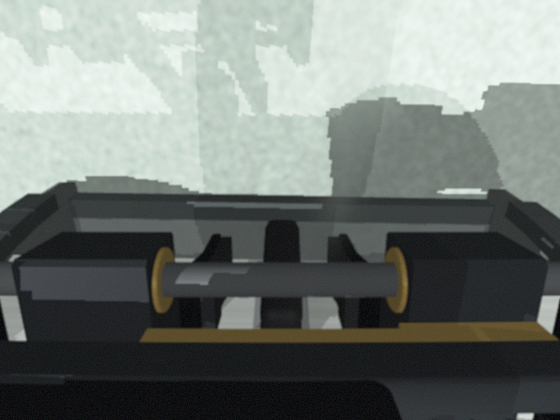

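Request:
{"method": "servo_tool", "body": {
  "xyz": [
    [0, 0, 0],
    [0, 0, 0],
    [0, 0, 0],
    [0, 0, 0],
    [0.004, 0, 0.0125],
    [0.0085, 0, 0.025],
    [0.0105, 0, 0.025],
    [0.0125, 0, 0.024],
    [0.0145, 0, 0.0225]
  ],
  "angular": [
    [0, 0, 0],
    [0, 0, 0],
    [0, 0, 0],
    [0, 0, 0],
    [0, 0, 0],
    [0, 0, 0],
    [0, 0, 0],
    [0, 0, 0],
    [0, 0, 0]
  ]
}}

```text
clock: 5.95
position: [497.1, -39.3, 226.0]
tool_rot: [0.08, -0.025, 0.996, -0.001]
force: [11.9, 2.9, -15.1]
gripper_width: 15.4
```

```bash
cat > rel.py <<'E'
from cell import *
import numpy as np
np.set_printoptions(precision=4,suppress=True)
from scipy.spatial.transform import Rotation as R
O=np.array([750.85,-30.93,0]);yaw=.0329
def st():
    s=observe();p=R.from_euler('z',-yaw).apply(s["position"]-O)
    q=s["tool_rot"];M=R.from_quat([q[1],q[2],q[3],q[0]]).as_matrix()
    print("t",s["clock"],"cab",p,"r",np.hypot(p[0],p[2]-30),"phi",np.arctan2(p[2]-30,-p[0]),"F",s["force"],"w",s["gripper_width"])
    print("q",s["q"],"tx",M[:,0],"tz",M[:,2],"pitchdeg",np.degrees(np.arctan2(M[0,2],-M[2,2])))
if __name__=="__main__": st()
E
python3 rel.py
```

```text
t 5.95 cab [-253.8517   -0.0574  225.9929] r 320.70839797122676 phi 0.6574810086616879 F [ 11.8989   2.8875 -15.0798] w 15.417340848817249
q [-0.7058 -0.1423  0.6475  1.995   0.1036  1.1015  1.5242] tx [-0.9859 -0.0491 -0.1598] tz [ 0.1599  0.0023 -0.9871] pitchdeg 9.19946998295112
```

Request:
{"method": "servo_tool", "body": {
  "xyz": [
    [0.015, 0, 0.0145],
    [0.0175, 0.001, 0.0185],
    [0.019, 0.001, 0.017],
    [0.0205, 0.001, 0.0155],
    [0.0215, 0.001, 0.014],
    [0.013, 0.001, 0.007]
  ],
  "angular": [
    [0, 0, 0],
    [0, 0, 0],
    [0, 0, 0],
    [0, 0, 0],
    [0, 0, 0],
    [0, 0, 0]
  ]
}}

```text
clock: 6.7
position: [597.6, -36.0, 311.7]
tool_rot: [0.068, -0.024, 0.997, -0.002]
force: [-7.4, -0.3, 3.6]
gripper_width: 15.6
```

```bash
python3 rel.py
```

```text
t 6.7 cab [-153.3543   -0.0113  311.6755] r 320.7157662186729 phi 1.0722348536144577 F [-7.378  -0.2629  3.5701] w 15.644761326309428
q [-0.6808  0.106   0.7309  1.6352 -0.0794  1.2913  1.6782] tx [-0.9895 -0.0482 -0.136 ] tz [ 0.1362 -0.0002 -0.9907] pitchdeg 7.828810568110496
```

Request:
{"method": "servo_tool", "body": {
  "xyz": [
    [0.01, 0, 0.0055],
    [0.009, 0, 0.004],
    [0.005, 0, 0.002],
    [0, 0, 0]
  ],
  "angular": [
    [0, 0, 0],
    [0, 0, 0],
    [0, 0, 0],
    [0, 0, 0]
  ]
}}

```text
clock: 7.2
position: [613.4, -35.5, 319.6]
tool_rot: [0.055, -0.024, 0.998, -0.001]
force: [5.4, 0.6, -0.3]
gripper_width: 15.5
```

```bash
python3 rel.py; python3 snap.py up1 top
```

```text
t 7.2 cab [-137.5133   -0.0638  319.5756] r 320.5681100776235 phi 1.1274468264972601 F [ 5.4013  0.6262 -0.3475] w 15.524472039992773
q [-0.6524  0.1716  0.739   1.5624 -0.128   1.3426  1.7138] tx [-0.9927 -0.048  -0.1103] tz [ 0.1104  0.0014 -0.9939] pitchdeg 6.33818127920451
7.2 pos [613.4132 -35.5171 319.5756] q [-0.6524  0.1716  0.739   1.5624 -0.128   1.3426  1.7138] F [ 5.4013  0.6262 -0.3475] w 15.524472039992773
toolx [-0.9927 -0.048  -0.1103] toolz [ 0.1104  0.0014 -0.9939]
```

View pics/up1_top.png

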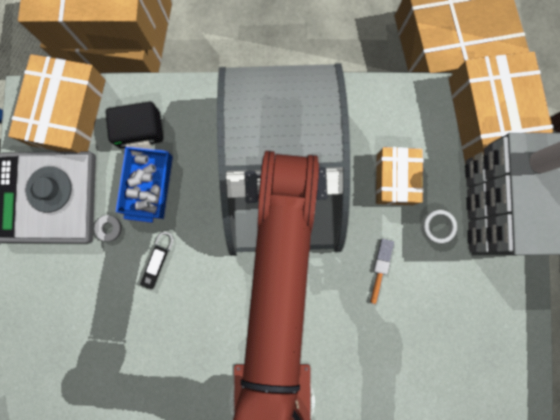

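Request:
{"method": "servo_tool", "body": {
  "xyz": [
    [0.009, 0, 0.004],
    [0.008, 0, 0.003],
    [0.006, 0, 0.002],
    [0, 0, 0]
  ],
  "angular": [
    [0, 0, 0],
    [0, 0, 0],
    [0, 0, 0],
    [0, 0, 0]
  ]
}}

```text
clock: 7.75
position: [619.0, -35.2, 320.0]
tool_rot: [0.032, -0.024, 0.999, 0.002]
force: [4.5, 1.3, 0.3]
gripper_width: 15.6
```

```bash
python3 rel.py
```

```text
t 7.75 cab [-131.8778    0.0249  319.9964] r 318.5744727227333 phi 1.1439937098458086 F [4.4931 1.2622 0.3243] w 15.558178428598033
q [-0.6213  0.2308  0.7417  1.5054 -0.1698  1.4038  1.7433] tx [-0.9969 -0.0469 -0.0635] tz [ 0.0633  0.0058 -0.998 ] pitchdeg 3.630576496327648
```

Request:
{"method": "servo_tool", "body": {
  "xyz": [
    [0, 0, 0],
    [0, 0, 0],
    [-0.002, 0, 0.012],
    [-0.01, 0, 0.025],
    [-0.035, 0.01, 0.01],
    [-0.05, 0.02, 0],
    [-0.05, 0.03, 0],
    [-0.04, 0.045, 0],
    [-0.03, 0.05, 0],
    [-0.01, 0.055, -0.02],
    [-0.008, 0.055, -0.03]
  ],
  "angular": [
    [0, 0, 0],
    [0, 0, 0],
    [0, 0, 0],
    [0, 0.02, 0],
    [0, 0.02, -0.05],
    [0, 0.02, -0.05],
    [0, 0, -0.05],
    [0, 0, -0.05],
    [0, 0, -0.05],
    [0, 0, -0.05],
    [0, 0, -0.05]
  ],
  "jaw": 0.087
}}

```text
clock: 9.12
position: [381.3, 229.5, 329.8]
tool_rot: [0.011, 0.161, 0.987, 0.005]
force: [0.6, -0.2, 0.8]
gripper_width: 86.9
```

```bash
python3 rel.py;python3 snap.py x1
```

```text
t 9.125 cab [-360.7351  272.4027  329.789 ] r 469.0450038270853 phi 0.6933893255958304 F [ 0.6121 -0.1929  0.7831] w 86.91699738265
q [-0.9811 -0.1626  0.2918  1.8147  0.0565  1.4614  0.5486] tx [-0.9477  0.3186 -0.0195] tz [ 0.0227  0.0063 -0.9997] pitchdeg 1.298512144979991
9.125 pos [381.3497 229.4592 329.789 ] q [-0.9811 -0.1626  0.2918  1.8147  0.0565  1.4614  0.5486] F [ 0.6121 -0.1929  0.7831] w 86.91699738265
toolx [-0.9477  0.3186 -0.0195] toolz [ 0.0227  0.0063 -0.9997]
```

Request:
{"method": "servo_tool", "body": {
  "xyz": [
    [0.005, 0.04, -0.03],
    [0.005, 0.04, -0.035],
    [0.005, 0.03, -0.03],
    [0.004, 0.02, -0.025],
    [0, 0.005, -0.01],
    [0, 0, 0]
  ],
  "angular": [
    [0, 0.02, -0.03],
    [0, 0, 0],
    [0, 0, 0],
    [0, 0, 0],
    [0, 0, 0],
    [0, 0, 0]
  ]
}}

```text
clock: 9.88
position: [400.7, 372.7, 200.0]
tool_rot: [0.003, 0.175, 0.985, 0.006]
force: [0.5, -0.5, -0.1]
gripper_width: 86.8
```

```bash
python3 rel.py;python3 snap.py lamp2 wrist,top
```

```text
t 9.875 cab [-336.7085  414.968   200.0121] r 377.19582099300413 phi 0.4675787499141798 F [ 0.4911 -0.5255 -0.1354] w 86.84667106852325
q [-1.0483  0.1405  0.2403  1.7947 -0.0372  1.1976  0.4228] tx [-0.939   0.3438 -0.004 ] tz [ 0.008   0.0104 -0.9999] pitchdeg 0.4594650481292217
9.875 pos [400.6738 372.7377 200.0121] q [-1.0483  0.1405  0.2403  1.7947 -0.0372  1.1976  0.4228] F [ 0.4911 -0.5255 -0.1354] w 86.84667106852325
toolx [-0.939   0.3438 -0.004 ] toolz [ 0.008   0.0104 -0.9999]
```

View pics/lamp2_wrist.png

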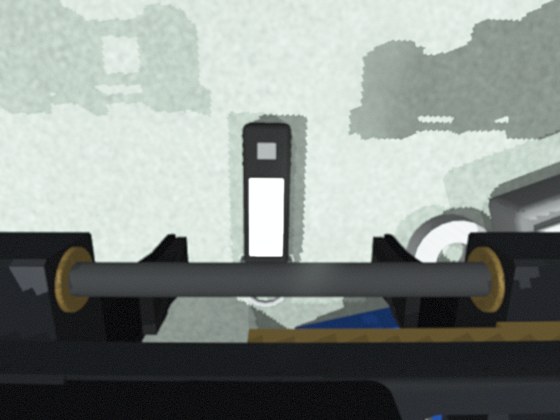

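View pics/lamp2_top.png

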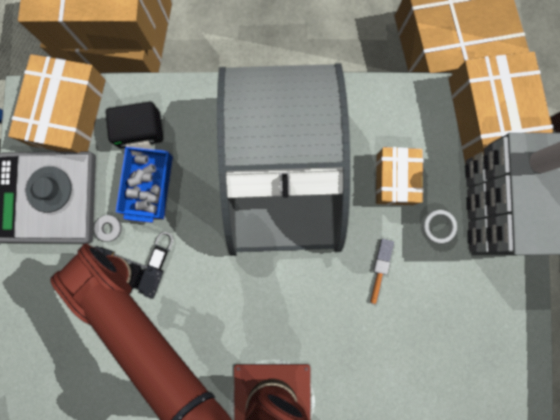

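```bash
python3 - <<'E'
from h import *
import pickle
s,o=pickle.load(open("pics/lamp2.pkl","rb"));W=o["wrist"]
im=cv2.imread("pics/lamp2_wrist.png")
for thr in (245,):
    g=im.min(2);mask=np.zeros_like(g);mask[165:262,243:292]=(g[165:262,243:292]>thr)
    cs,_=cv2.findContours(mask,cv2.RETR_EXTERNAL,cv2.CHAIN_APPROX_NONE)
    k=max(cs,key=cv2.contourArea);P=np.array([onz(W,p,28)[:2] for p in k[:,0]],np.float32)
    r=cv2.minAreaRect(P);print(cv2.boundingRect(k),r)
print("tail top",onz(W,(267,123),28),"left/right",onz(W,(243.5,200),28),onz(W,(291,200),28))
T=camT=o["top"]
from rel import O,yaw
C=lambda X:O+R.from_euler('z',yaw).apply(np.atleast_2d(X))
for j in (.95,1.0,1.03,1.06):
    f=lambda r,d,y:[-r*np.cos(j+d),y,30+r*np.sin(j+d)]
    print(j,proj(T,C([f(288,-.052,60),f(288,-.052,-60),f(324,.061-.085,0),f(324,.061+.085,0)])).round(1).tolist())
t=cv2.imread("pics/lamp2_top.png");cv2.imwrite("pics/t2.png",cv2.resize(t[150:210,215:355],None,fx=5,fy=5,interpolation=cv2.INTER_CUBIC))
E
```

```text
(250, 179, 33, 77) ((423.8139343261719, 353.8533020019531), (29.08344078063965, 71.81985473632812), 68.71682739257812)
tail top [345.761827   383.96756532  28.        ] left/right [401.19360569 340.88272902  28.        ] [415.82417906 380.41169363  28.        ]
0.95 [[261.2, 205.9], [307.3, 204.3], [284.7, 209.7], [284.2, 190.0]]
1.0 [[260.9, 201.1], [307.4, 199.6], [284.6, 204.2], [284.0, 183.7]]
1.03 [[260.8, 198.2], [307.4, 196.6], [284.5, 200.7], [283.9, 179.9]]
1.06 [[260.7, 195.2], [307.4, 193.6], [284.4, 197.2], [283.8, 176.1]]
```

View pics/t2.png

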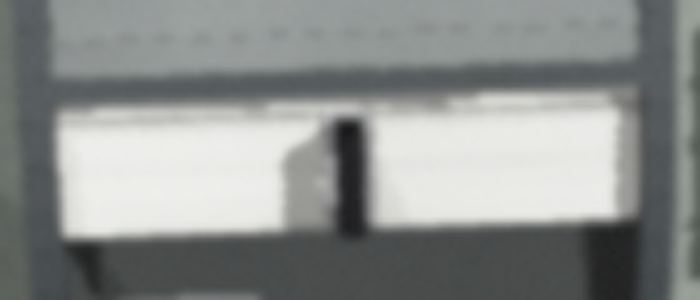

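Request:
{"method": "servo_tool", "body": {
  "xyz": [
    [-0.012, 0, -0.025],
    [-0.011, 0, -0.04],
    [0, 0, -0.04],
    [0, 0, -0.03],
    [0, 0, -0.02],
    [0, 0, -0.01],
    [0, 0, 0]
  ],
  "angular": [
    [0, 0, -0.02],
    [0, 0, 0],
    [0, 0, 0],
    [0, 0, 0],
    [0, 0, 0],
    [0, 0, 0],
    [0, 0, 0]
  ]
}}

```text
clock: 10.85
position: [383.3, 372.2, 43.1]
tool_rot: [0.008, 0.188, 0.982, 0.015]
force: [0.2, 0.2, 0.2]
gripper_width: 86.9
```

Request:
{"method": "servo_tool", "body": {
  "xyz": [
    [-0.006, 0, -0.01],
    [0, 0, -0.009],
    [0, 0, 0]
  ],
  "angular": [
    [-0.026, 0.021, 0],
    [0, 0, 0],
    [0, 0, 0]
  ]
}}

```text
clock: 11.22
position: [377.9, 373.4, 25.0]
tool_rot: [0.0, 0.188, 0.982, 0.0]
force: [0.0, -0.8, 0.5]
gripper_width: 87.2
```

```bash
python3 rel.py;python3 snap.py lamp3 wrist
```

```text
t 11.225 cab [-359.454   416.3531   25.0257] r 359.4884130874362 phi -0.013837525479579643 F [ 0.0443 -0.8113  0.5428] w 87.17927708342283
q [-1.0483  0.3206  0.2126  1.9827 -0.0895  0.8462  0.405 ] tx [-0.9291  0.3699  0.0001] tz [ 0.0002  0.0009 -1.    ] pitchdeg 0.012611159437555098
11.225 pos [377.895  373.3739  25.0257] q [-1.0483  0.3206  0.2126  1.9827 -0.0895  0.8462  0.405 ] F [ 0.0443 -0.8113  0.5428] w 87.17927708342283
toolx [-0.9291  0.3699  0.0001] toolz [ 0.0002  0.0009 -1.    ]
```

View pics/lamp3_wrist.png

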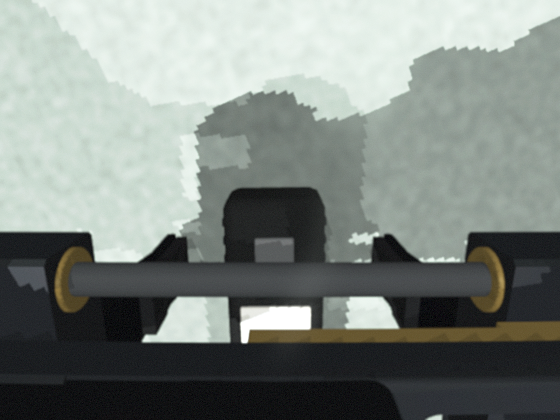

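Request:
{"method": "servo_tool", "body": {
  "xyz": [
    [0, -0.001, -0.003],
    [0, 0, 0],
    [0, 0, 0],
    [0, 0, 0],
    [0, 0, 0],
    [0, 0, 0],
    [0, 0, 0],
    [0, 0, 0]
  ],
  "angular": [
    [0, 0, 0],
    [0, 0, 0],
    [0, 0, 0],
    [0, 0, 0],
    [0, 0, 0],
    [0, 0, 0],
    [0, 0, 0],
    [0, 0, 0]
  ],
  "jaw": 0.0,
  "grip_force": 35
}}

```text
clock: 12.28
position: [378.3, 372.6, 22.8]
tool_rot: [0.0, 0.188, 0.982, 0.001]
force: [-0.5, -0.3, 0.1]
gripper_width: 42.0
```

```bash
cat > kin.py <<'E'
import numpy as np,glob,pickle,itertools
from scipy.optimize import least_squares
from scipy.spatial.transform import Rotation as R
D=[pickle.load(open(f,"rb")) for f in glob.glob("s_*.pkl")]
from cell import observe
D.append(observe())
def fk(p,q,sg):
    h,L1,L2,d,y0,y7,a1,a2,a3=p
    r=R.from_euler('z',y0+sg[0]*q[0]);x=np.array([0,0,h])
    x=x+r.apply([a1,0,0]);
    r=r*R.from_euler('y',q[1]);x=x+r.apply([0,0,L1]);r=r*R.from_euler('z',sg[1]*q[2]);x=x+r.apply([a2,0,0])
    r=r*R.from_euler('y',q[3]);x=x+r.apply([0,0,L2]);r=r*R.from_euler('z',sg[2]*q[4]);x=x+r.apply([a3,0,0])
    r=r*R.from_euler('y',q[5]);x=x+r.apply([0,0,d]);r=r*R.from_euler('z',sg[3]*q[6]+y7)
    return x,r
def res(p,sg):
    o=[]
    for s in D:
        x,r=fk(p,s["q"],sg);q=s["tool_rot"]
        o+=list(x-s["position"])+list(300*(r.as_matrix()-R.from_quat([q[1],q[2],q[3],q[0]]).as_matrix()).ravel())
    return np.array(o)
if __name__=="__main__":
    best=None
    for sg in itertools.product([1,-1],repeat=4):
        for y7 in (0,1.57,3.14,-1.57):
            f=least_squares(res,[330,450,450,300,0,y7,0,0,0],args=(sg,))
            if best is None or f.cost<best[0]: best=(f.cost,sg,f.x)
    print(best,np.sqrt(2*best[0]/len(D)/12),len(D));pickle.dump(best,open("kin.pkl","wb"))
E
python3 kin.py
```

```text
(np.float64(206.6844156478651), (-1, -1, -1, -1), array([ 3.24271360e+02,  4.85763398e+02,  5.10689510e+02,  4.20568366e+02,
       -8.40224168e-02,  1.48706649e+00,  3.53901104e+00, -9.30567148e-01,
        6.09068186e+00])) 1.9563969890245099 9
```

```bash
cat > plan.py <<'E'
import numpy as np,pickle
from scipy.spatial.transform import Rotation as R
O=np.array([750.85,-30.93,0]);yaw=.0329
h,L1,L2,d=pickle.load(open("kin.pkl","rb"))[2][:4]
al,off=141.6,8.8
def pose(L,th,ps):   # L in cab frame (x,y,z), th tilt rad, ps yaw cab rel
    f=R.from_euler('z',ps)
    lx=f.apply([np.cos(th),0,np.sin(th)]);tz=f.apply([np.sin(th),0,-np.cos(th)])
    G=np.array(L)-al*lx-off*tz
    Rc=R.from_euler('z',yaw)
    return O+Rc.apply(G),Rc.apply(lx),Rc.apply(tz),G,lx,tz
def q4(L,th,ps):
    T,lx,tz,*_=pose(L,th,ps);w=T-d*tz;r=np.linalg.norm(w-[0,0,h])
    c=(L1**2+L2**2-r*r)/(2*L1*L2);return np.pi-np.arccos(np.clip(c,-1,1))
def clr(L,th):
    lx=np.array([np.cos(th),np.sin(th)]);tz=np.array([np.sin(th),-np.cos(th)])
    l=np.array([L[0],L[2]]);G=l-al*lx-off*tz;E=np.array([-147.,262]);H=np.array([-165.,306])
    c=G-51*tz+37.5*lx
    return [float((E-c)@lx),float((H-c)@lx),float((E-l)@(-tz))-15]
if __name__=="__main__":
  for L in [(-190,0,195),(-170,0,210),(-150,0,225),(-130,0,235),(-110,0,246),(-90,0,256),(-70,0,260),(-50,0,260),(-50,0,235),(-34,0,229)]:
    o=[]
    for ps in (0,.15,.3,.45):
        t=[x for x in range(0,70) if q4(L,np.radians(x),ps)<2.36]
        m=max(t) if t else None;o.append((m,np.round(clr(L,np.radians(m)),0).tolist() if m is not None else None))
    print(L,o)
E
python3 plan.py
```

```text
(-190, 0, 195) [(17, [165.0, 160.0, 37.0]), (19, [167.0, 164.0, 34.0]), (22, [169.0, 169.0, 31.0]), (27, [173.0, 177.0, 25.0])]
(-170, 0, 210) [(21, [144.0, 143.0, 25.0]), (22, [145.0, 145.0, 25.0]), (25, [147.0, 149.0, 22.0]), (31, [151.0, 158.0, 18.0])]
(-150, 0, 225) [(24, [122.0, 123.0, 18.0]), (25, [122.0, 125.0, 17.0]), (29, [125.0, 130.0, 16.0]), (36, [128.0, 140.0, 13.0])]
(-130, 0, 235) [(26, [101.0, 104.0, 17.0]), (28, [102.0, 107.0, 17.0]), (32, [104.0, 112.0, 17.0]), (40, [108.0, 123.0, 17.0])]
(-110, 0, 246) [(29, [79.0, 85.0, 17.0]), (31, [81.0, 88.0, 18.0]), (36, [84.0, 95.0, 20.0]), (45, [89.0, 108.0, 22.0])]
(-90, 0, 256) [(32, [59.0, 67.0, 20.0]), (34, [60.0, 70.0, 22.0]), (39, [64.0, 77.0, 26.0]), (50, [72.0, 94.0, 33.0])]
(-70, 0, 260) [(35, [42.0, 53.0, 31.0]), (37, [44.0, 56.0, 33.0]), (42, [48.0, 64.0, 38.0]), (57, [64.0, 91.0, 51.0])]
(-50, 0, 260) [(37, [28.0, 40.0, 45.0]), (40, [31.0, 46.0, 49.0]), (46, [38.0, 57.0, 56.0]), (69, [71.0, 106.0, 76.0])]
(-50, 0, 235) [(35, [40.0, 51.0, 63.0]), (38, [44.0, 57.0, 66.0]), (44, [53.0, 71.0, 72.0]), (69, [95.0, 129.0, 85.0])]
(-34, 0, 229) [(37, [34.0, 46.0, 79.0]), (40, [39.0, 53.0, 83.0]), (46, [49.0, 68.0, 89.0]), (69, [94.0, 129.0, 102.0])]
```

```bash
cat > wp.py <<'E'
from plan import *
np.set_printoptions(precision=3,suppress=True)
if __name__=="__main__":
  for L,th,ps in [((-300,60,215),0,-.1),((-285,0,215),5,.2),((-230,0,190),12,.2),((-190,0,195),18,.2),((-150,0,225),25,.2),((-110,0,246),30,.2),((-85,0,259),32,.2),((-48,0,261),35,.2),((-48,0,240),35,.2),((-40,0,231),36,.2)]:
    T,lx,tz,*_=pose(L,np.radians(th),ps);print(L,th,"TCP",T.round(1),"q4",round(q4(L,np.radians(th),ps),3))
E
python3 wp.py; python3 rel.py
```

```text
(-300, 60, 215) 0 TCP [307.8  28.7 223.8] q4 2.217
(-285, 0, 215) 5 TCP [328.  -73.  211.4] q4 2.248
(-230, 0, 190) 12 TCP [384.4 -70.9 169.2] q4 2.307
(-190, 0, 195) 18 TCP [427.3 -68.9 159.6] q4 2.329
(-150, 0, 225) 25 TCP [472.4 -66.3 173.1] q4 2.333
(-110, 0, 246) 30 TCP [517.3 -63.9 182.8] q4 2.317
(-85, 0, 259) 32 TCP [544.5 -62.5 191.4] q4 2.289
(-48, 0, 261) 35 TCP [585.1 -60.4 187. ] q4 2.265
(-48, 0, 240) 35 TCP [585.1 -60.4 166. ] q4 2.287
(-40, 0, 231) 36 TCP [594.4 -59.9 154.9] q4 2.295
t 12.275 cab [-359.1055  415.6086   22.7921] r 359.1778801006626 phi -0.020069095371678235 F [-0.4992 -0.3389  0.0688] w 42.0147680667089
q [-1.0465  0.3227  0.2124  1.9857 -0.0908  0.8397  0.4074] tx [-0.929   0.3701 -0.0002] tz [ 0.001   0.0021 -1.    ] pitchdeg 0.05857105651589046
```

Request:
{"method": "servo_tool", "body": {
  "xyz": [
    [0, 0, 0.02],
    [0, 0, 0.035],
    [0, 0, 0.045],
    [0, 0, 0.045],
    [-0.01, 0, 0.04],
    [-0.015, -0.025, 0.01],
    [-0.015, -0.035, 0],
    [-0.01, -0.04, 0],
    [0, -0.04, 0],
    [0, -0.02, 0],
    [0, 0, 0]
  ],
  "angular": [
    [0, 0, 0],
    [0, 0, 0],
    [0, 0, 0],
    [0, 0, 0],
    [0, 0, 0],
    [0, 0, 0.06],
    [0, 0, 0.06],
    [0, 0, 0.06],
    [0, 0, 0.06],
    [0, 0, 0],
    [0, 0, 0]
  ]
}}

```text
clock: 13.65
position: [323.9, 206.4, 221.3]
tool_rot: [-0.001, 0.066, 0.998, -0.0]
force: [-0.1, 1.4, -2.4]
gripper_width: 42.2
```

```bash
python3 rel.py;python3 snap.py lift1 wrist,top,scene
```

```text
t 13.65 cab [-418.9331  251.2115  221.2653] r 460.5294530298443 phi 0.4282903856475781 F [-0.0767  1.4286 -2.4113] w 42.201831668208605
q [-1.0167 -0.2363  0.287   2.0911  0.0688  1.2794  0.6814] tx [-0.9913  0.1319  0.0011] tz [-0.0012 -0.0006 -1.    ] pitchdeg -0.06926287135269521
13.65 pos [323.8802 206.3651 221.2653] q [-1.0167 -0.2363  0.287   2.0911  0.0688  1.2794  0.6814] F [-0.0767  1.4286 -2.4113] w 42.201831668208605
toolx [-0.9913  0.1319  0.0011] toolz [-0.0012 -0.0006 -1.    ]
```

View pics/lift1_scene.png

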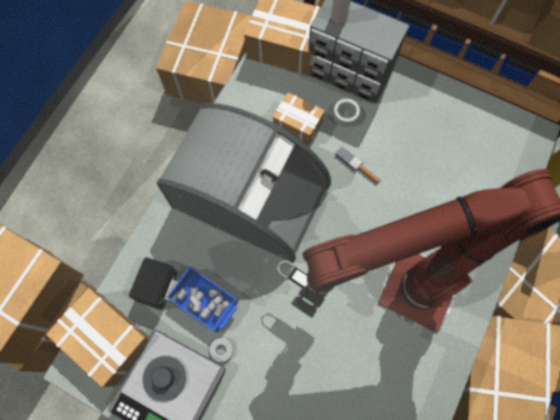

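View pics/lift1_top.png

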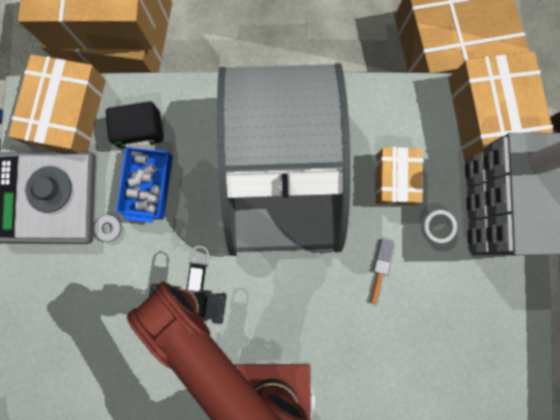

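View pics/lift1_wrist.png

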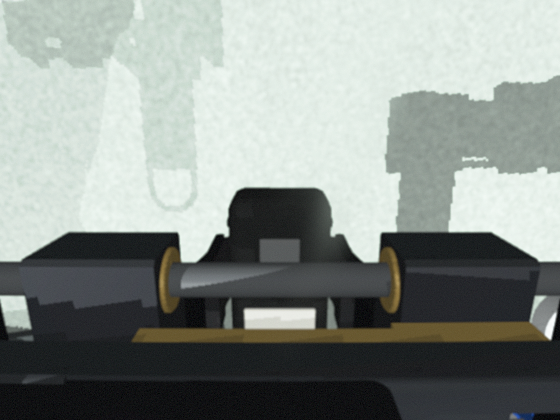

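```bash
python3 - <<'E'
from h import *
import pickle
s,o=pickle.load(open("pics/lift1.pkl","rb"))
q=s["tool_rot"];M=R.from_quat([q[1],q[2],q[3],q[0]]).as_matrix()
L=s["position"]-141.6*M[:,0]+8.8*M[:,2]
print(L,proj(o["top"],L),proj(o["scene"],L), "outer", proj(o["top"],L-3*M[:,0]))
a=cv2.imread("pics/lift1_top.png")[235:300,170:235];b=cv2.imread("pics/lift1_scene.png")[250:320,265:335]
cv2.imwrite("pics/lf.png",np.hstack([cv2.resize(a,(400,400),interpolation=cv2.INTER_CUBIC),cv2.resize(b,(400,400),interpolation=cv2.INTER_CUBIC)]))
E
```

```text
[464.23321781 187.68963126 212.30608018] [[199.8937261  246.82103776]] [[279.76015594 262.8768728 ]] outer [[200.05432163 245.7042334 ]]
```

View pics/lf.png

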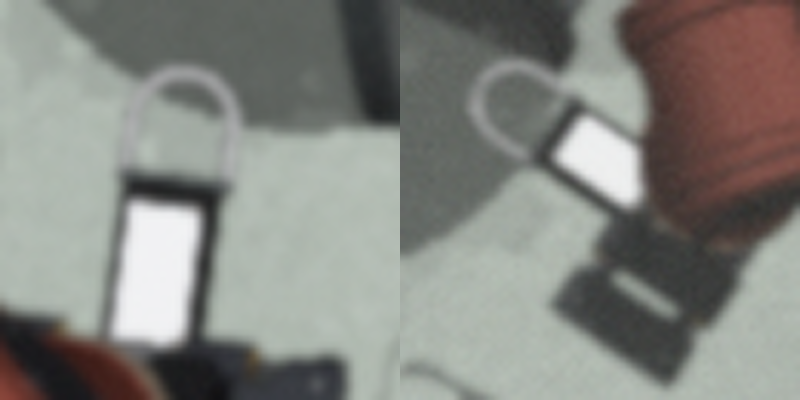

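Request:
{"method": "servo_tool", "body": {
  "xyz": [
    [0, -0.025, 0],
    [0, -0.04, 0],
    [0, -0.04, 0],
    [0, -0.045, 0],
    [0, -0.045, 0],
    [0, -0.04, -0.003],
    [0, -0.025, -0.003],
    [0, -0.013, -0.002],
    [0, 0, 0]
  ],
  "angular": [
    [0, 0, 0.06],
    [0, 0, 0.06],
    [0, 0, 0.06],
    [0, 0, 0.06],
    [0, 0, 0.06],
    [0, 0, 0.05],
    [0, 0, 0.02],
    [0, 0, 0],
    [0, 0, 0]
  ]
}}

```text
clock: 14.92
position: [327.1, -44.9, 213.8]
tool_rot: [0.001, -0.117, 0.993, -0.002]
force: [0.1, 1.4, -2.2]
gripper_width: 41.8
```

```bash
cat >> plan.py <<'E'
E
cat > now.py <<'E'
from cell import *
from plan import *
import sys
np.set_printoptions(precision=3,suppress=True)
s=observe();q=s["tool_rot"];M=R.from_quat([q[1],q[2],q[3],q[0]]).as_matrix()
Lw=s["position"]-al*M[:,0]+off*M[:,2];Lc=R.from_euler('z',-yaw).apply(Lw-O)
print("t",s["clock"],"TCP",s["position"],"L cab",Lc,"tilt",np.degrees(np.arcsin(-M[2,0])),"yawcab",np.arctan2(-M[1,0],-M[0,0])-yaw,"roll",M[2,1],"F",s["force"],"w",s["gripper_width"],"q",s["q"])
def delta(L,th,ps):
    T,lx,tz,*_=pose(L,np.radians(th),ps)
    Mt=np.column_stack([-lx,np.cross(tz,-lx),tz])
    print("->",L,th,"dT",(T-s["position"]),"rot",R.from_matrix(Mt@M.T).as_rotvec())
for a in sys.argv[1:]:
    v=[float(x) for x in a.split(",")];delta(v[:3],v[3],v[4])
E
python3 now.py -- ; python3 now.py=1 2>/dev/null; python3 now.py " -230,0,190,12,.2" " -190,0,195,18,.2" 
```

```text
t 14.925 TCP [327.121 -44.942 213.822] L cab [-285.232   28.331  205.111] tilt 0.0359828927809455 yawcab 0.2022015343745283 roll -0.00475309620332274 F [ 0.145  1.383 -2.157] w 41.75482680993785 q [-0.332 -0.369  0.257  2.197  0.1    1.302  1.688]
t 14.925 TCP [327.121 -44.942 213.822] L cab [-285.232   28.331  205.111] tilt 0.0359828927809455 yawcab 0.2022015343745283 roll -0.00475309620332274 F [ 0.145  1.383 -2.157] w 41.75482680993785 q [-0.332 -0.369  0.257  2.197  0.1    1.302  1.688]
-> [-230.0, 0.0, 190.0] 12.0 dT [ 57.307 -25.943 -44.654] rot [ 0.053 -0.202 -0.002]
-> [-190.0, 0.0, 195.0] 18.0 dT [100.153 -23.947 -54.209] rot [ 0.077 -0.304 -0.001]Traceback (most recent call last):
  File "now.py", line 13, in <module>
    v=[float(x) for x in a.split(",")];delta(v[:3],v[3],v[4])
       ~~~~~^^^
ValueError: could not convert string to float: '--'
```

Request:
{"method": "servo_tool", "body": {
  "xyz": [
    [0.015, -0.01, -0.01],
    [0.022, -0.01, -0.015],
    [0.022, -0.004, -0.015],
    [0.022, 0, -0.01],
    [0.015, 0, -0.004],
    [0.004, 0, 0]
  ],
  "angular": [
    [0.01, -0.04, 0],
    [0.015, -0.06, 0],
    [0.02, -0.08, 0],
    [0.02, -0.08, 0],
    [0.01, -0.04, 0],
    [0, 0, 0]
  ]
}}

```text
clock: 15.68
position: [432.3, -59.5, 158.7]
tool_rot: [0.157, -0.121, 0.98, 0.019]
force: [0.2, -0.3, -1.6]
gripper_width: 42.1
```

```bash
 python3 now.py " -190,0,195,18,.2" " -150,0,225,25,.2"
```

```text
t 15.675 TCP [432.258 -59.535 158.738] L cab [-185.21    10.849  194.697] tilt 18.238153659409708 yawcab 0.2126480903280223 roll -0.0006653079820455252 F [ 0.166 -0.294 -1.574] w 42.09246101602512 q [-0.351 -0.305  0.41   2.297  0.035  0.82   1.857]
-> [-190.0, 0.0, 195.0] 18.0 dT [-4.984 -9.354  0.874] rot [-0.     0.004 -0.012]
-> [-150.0, 0.0, 225.0] 25.0 dT [40.187 -6.807 14.394] rot [ 0.029 -0.115 -0.012]
```

Request:
{"method": "servo_tool", "body": {
  "xyz": [
    [0.012, -0.004, 0.003],
    [0.015, -0.003, 0.006],
    [0.013, 0, 0.006],
    [0, 0, 0]
  ],
  "angular": [
    [0.01, -0.04, -0.01],
    [0.01, -0.04, 0],
    [0.01, -0.035, 0],
    [0, 0, 0]
  ]
}}

```text
clock: 16.18
position: [474.9, -63.3, 175.5]
tool_rot: [0.216, -0.117, 0.969, 0.027]
force: [0.3, -0.8, -3.1]
gripper_width: 42.0
```

```bash
 python3 now.py " -150,0,225,25,.2" " -110,0,246,30,.2"; python3 snap.py in1 top,scene; python3 - <<'E'
import cv2,numpy as np
a=cv2.imread("pics/in1_top.png")[150:290,210:360];b=cv2.imread("pics/in1_scene.png")[130:280,210:360]
cv2.imwrite("pics/in1.png",np.hstack([cv2.resize(a,(400,400),interpolation=cv2.INTER_CUBIC),cv2.resize(b,(400,400),interpolation=cv2.INTER_CUBIC)]))
E
```

```text
t 16.175 TCP [474.913 -63.264 175.465] L cab [-147.768    3.786  227.764] tilt 25.187252213724314 yawcab 0.2062252845997844 roll 0.0022029329265203026 F [ 0.305 -0.827 -3.091] w 42.020198037949214 q [-0.373 -0.297  0.465  2.284 -0.021  0.709  1.926]
-> [-150.0, 0.0, 225.0] 25.0 dT [-2.469 -3.078 -2.332] rot [-0.003  0.003 -0.007]
-> [-110.0, 0.0, 246.0] 30.0 dT [42.397 -0.603  7.356] rot [ 0.018 -0.082 -0.007]
16.175 pos [474.9127 -63.2637 175.465 ] q [-0.3728 -0.2969  0.4653  2.284  -0.0212  0.7086  1.9263] F [ 0.3052 -0.827  -3.0908] w 42.020198037949214
toolx [-0.8792 -0.2143 -0.4256] toolz [ 0.4129  0.1032 -0.9049]
```

View pics/in1.png

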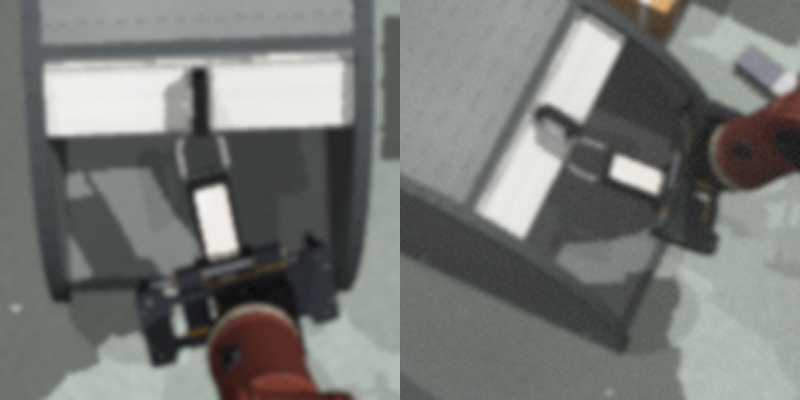

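```bash
 python3 now.py " -110,0,246,30,.17" " -85,0,259,32,.15"; python3 -c "
from plan import *
print(q4((-110,0,246),np.radians(30),.17),q4((-85,0,259),np.radians(32),.15),q4((-48,0,261),np.radians(35),.13))"
```

```text
t 16.275 TCP [474.1   -63.246 174.85 ] L cab [-148.492    3.858  226.918] tilt 25.08702319590601 yawcab 0.20627920745101502 roll 0.002326332446993297 F [-0.221 -0.122 -1.475] w 41.54883356960993 q [-0.372 -0.297  0.465  2.285 -0.021  0.71   1.926]
-> [-110.0, 0.0, 246.0] 30.0 dT [42.386  3.1    7.971] rot [ 0.017 -0.084 -0.037]
-> [-85.0, 0.0, 259.0] 32.0 dT [69.129  6.831 16.576] rot [ 0.023 -0.118 -0.057]
2.326368822800603 2.304540975420361 2.288227256523493
```

Request:
{"method": "servo_tool", "body": {
  "xyz": [
    [0.012, 0, 0.002],
    [0.017, 0.001, 0.003],
    [0.017, 0.001, 0.004],
    [0.015, 0.001, 0.005],
    [0.006, 0, 0.001],
    [0, 0, 0]
  ],
  "angular": [
    [0.006, -0.03, -0.01],
    [0.006, -0.03, -0.015],
    [0.006, -0.03, -0.015],
    [0.005, -0.03, -0.015],
    [0, 0, 0],
    [0, 0, 0]
  ]
}}

```text
clock: 17.02
position: [541.2, -59.4, 189.1]
tool_rot: [0.275, -0.089, 0.957, 0.026]
force: [-0.0, 0.9, -2.3]
gripper_width: 41.6
```

```bash
 python3 now.py " -85,0,259,32,.15" " -48,0,261,35,.13"
```

```text
t 17.025 TCP [541.237 -59.448 189.093] L cab [-87.147  -2.785 256.716] tilt 32.022830191585435 yawcab 0.1514609465484522 roll 0.00040628419712561425 F [-0.037  0.907 -2.308] w 41.57996372951206 q [-0.41  -0.218  0.496  2.245 -0.093  0.552  1.926]
-> [-85.0, 0.0, 259.0] 32.0 dT [1.993 3.033 2.334] rot [-0.     0.    -0.002]
-> [-48.0, 0.0, 261.0] 35.0 dT [42.202  7.309 -2.102] rot [ 0.009 -0.051 -0.022]
```

Request:
{"method": "servo_tool", "body": {
  "xyz": [
    [0.002, 0.003, 0.006],
    [0.002, 0.001, 0.004],
    [0.013, 0.001, -0.001],
    [0.014, 0.001, -0.001],
    [0.011, 0.001, -0.001],
    [0, 0, 0]
  ],
  "angular": [
    [0, 0, 0],
    [0, 0, 0],
    [0.003, -0.016, -0.007],
    [0.003, -0.017, -0.007],
    [0.003, -0.017, -0.007],
    [0, 0, 0]
  ]
}}

```text
clock: 17.77
position: [585.8, -52.0, 196.2]
tool_rot: [0.3, -0.077, 0.95, 0.025]
force: [-0.9, 0.2, -2.2]
gripper_width: 41.8
```

```bash
 python3 now.py " -48,0,265,35,.13" " -47,0,235,35,.13" ; python3 snap.py in2 wrist,scene
```

```text
t 17.775 TCP [585.821 -51.971 196.233] L cab [-45.712  -0.027 270.426] tilt 35.08676598794957 yawcab 0.12911052135722245 roll 0.0004170711976574787 F [-0.914  0.164 -2.164] w 41.79155844548432 q [-0.445 -0.144  0.517  2.201 -0.161  0.476  1.943]
-> [-48.0, 0.0, 265.0] 35.0 dT [-2.382 -0.169 -5.243] rot [-0.001  0.001  0.001]
-> [-47.0, 0.0, 235.0] 35.0 dT [ -1.382  -0.136 -35.243] rot [-0.001  0.001  0.001]
17.775 pos [585.8208 -51.9705 196.2332] q [-0.4447 -0.144   0.5174  2.2005 -0.1605  0.4761  1.9434] F [-0.9139  0.1644 -2.1645] w 41.79155844548432
toolx [-0.8076 -0.132  -0.5748] toolz [ 0.5672  0.0932 -0.8183]
```

View pics/in2_wrist.png

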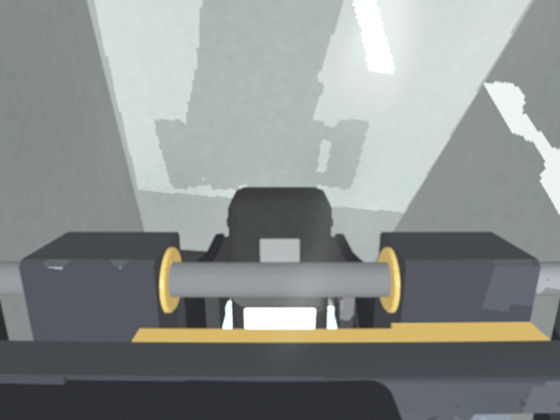

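View pics/in2_scene.png

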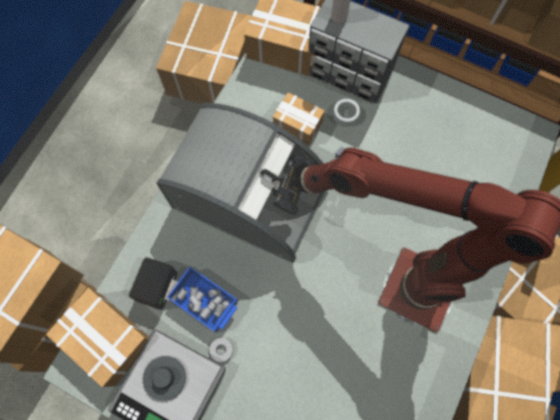

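Request:
{"method": "servo_tool", "body": {
  "xyz": [
    [0, 0, -0.008],
    [0, 0, -0.01],
    [0, 0, -0.008],
    [0, 0, -0.004],
    [0, 0, 0]
  ],
  "angular": [
    [0, 0, 0],
    [0, 0, 0],
    [0, 0, 0],
    [0, 0, 0],
    [0, 0, 0]
  ]
}}

```text
clock: 18.5
position: [584.3, -52.3, 163.6]
tool_rot: [0.3, -0.077, 0.951, 0.025]
force: [-0.7, -0.1, -1.6]
gripper_width: 41.8
```

```bash
 python3 now.py " -38,0,231,35,.13"
```

```text
t 18.5 TCP [584.294 -52.303 163.622] L cab [-47.126  -0.372 237.629] tilt 34.998656470888086 yawcab 0.1283955535576506 roll 0.001076451621141089 F [-0.693 -0.064 -1.586] w 41.79770533928102 q [-0.476 -0.098  0.565  2.24  -0.254  0.404  2.039]
-> [-38.0, 0.0, 231.0] 35.0 dT [ 9.14   0.492 -6.632] rot [-0.001 -0.     0.001]
```

Request:
{"method": "servo_tool", "body": {
  "xyz": [
    [0.005, 0, -0.003],
    [0.004, 0, -0.005],
    [0, 0, -0.003],
    [0, 0, 0]
  ],
  "angular": [
    [0, 0, 0],
    [0, 0, 0],
    [0, 0, 0],
    [0, 0, 0]
  ]
}}

```text
clock: 19.0
position: [595.3, -52.3, 153.6]
tool_rot: [0.301, -0.077, 0.95, 0.025]
force: [-0.7, 0.6, -1.0]
gripper_width: 41.6
```

```bash
 python3 now.py " -34,0,229,40,.13"
```

```text
t 19.0 TCP [595.289 -52.318 153.629] L cab [-36.361  -0.725 227.992] tilt 35.16745736025373 yawcab 0.12888936564530284 roll 0.0004780477337461217 F [-0.662  0.567 -0.973] w 41.637718114343265 q [-0.498 -0.054  0.596  2.231 -0.34   0.379  2.119]
-> [-34.0, 0.0, 229.0] 40.0 dT [ 8.962  1.76  -8.907] rot [ 0.013 -0.083  0.001]
```

Request:
{"method": "servo_tool", "body": {
  "xyz": [
    [0.004, 0.001, -0.005],
    [0.005, 0.001, -0.005],
    [0, 0, -0.002],
    [0, 0, 0]
  ],
  "angular": [
    [0.006, -0.04, 0],
    [0.006, -0.04, 0],
    [0, 0, 0],
    [0, 0, 0]
  ]
}}

```text
clock: 19.5
position: [605.5, -50.5, 143.3]
tool_rot: [0.341, -0.076, 0.937, 0.027]
force: [-1.4, -0.3, 0.7]
gripper_width: 41.6
```

```bash
 python3 now.py " -34,0,228,40,.13"
```

```text
t 19.5 TCP [605.532 -50.495 143.262] L cab [-32.759  -0.073 227.613] tilt 40.03656647023104 yawcab 0.129309090759942 roll -0.0007895991761065965 F [-1.434 -0.327  0.718] w 41.60353655849954 q [-0.559 -0.034  0.672  2.286 -0.668  0.258  2.449]
-> [-34.0, 0.0, 228.0] 40.0 dT [-1.281 -0.063  0.46 ] rot [0.001 0.001 0.001]
```

Request:
{"method": "servo_tool", "body": {
  "xyz": [
    [0, 0, 0],
    [0, 0, 0],
    [0, 0, 0],
    [0, 0, 0],
    [0, 0, 0],
    [0, 0, 0]
  ],
  "angular": [
    [0, 0, 0],
    [0, 0, 0],
    [0, 0, 0],
    [0, 0, 0],
    [0, 0, 0],
    [0, 0, 0]
  ],
  "jaw": 0.075
}}

```text
clock: 20.25
position: [606.4, -50.4, 144.7]
tool_rot: [0.342, -0.076, 0.936, 0.027]
force: [-0.2, 0.5, 0.2]
gripper_width: 74.7
```

```bash
 python3 now.py; python3 snap.py rel1 wrist
```

```text
t 20.25 TCP [606.353 -50.386 144.724] L cab [-32.031   0.058 229.193] tilt 40.096380013441845 yawcab 0.12984828498101036 roll -0.0007693144878209504 F [-0.172  0.514  0.248] w 74.65187329026685 q [-0.558 -0.035  0.671  2.284 -0.662  0.259  2.443]
20.25 pos [606.3529 -50.3859 144.7239] q [-0.5576 -0.035   0.6709  2.2839 -0.6622  0.2593  2.4435] F [-0.1718  0.5141  0.2477] w 74.65187329026685
toolx [-0.7549 -0.1239 -0.6441] toolz [ 0.6357  0.1034 -0.765 ]
```

View pics/rel1_wrist.png

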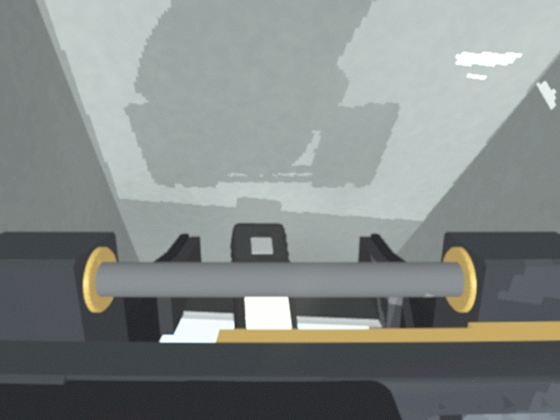

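Request:
{"method": "servo_tool", "body": {
  "xyz": [
    [-0.007, -0.001, 0.008],
    [-0.012, -0.002, 0.014],
    [-0.016, -0.002, 0.016],
    [-0.03, -0.002, 0.01],
    [-0.035, 0, 0],
    [-0.035, 0, 0],
    [-0.025, 0, 0],
    [0, 0, 0]
  ],
  "angular": [
    [0, 0, 0],
    [0, 0, 0],
    [0, 0, 0],
    [0, 0, 0],
    [0, 0.05, 0],
    [0, 0.08, 0],
    [0, 0.08, 0],
    [0, 0, 0]
  ]
}}

```text
clock: 21.3
position: [441.1, -58.2, 192.2]
tool_rot: [0.237, -0.073, 0.968, 0.033]
force: [0.3, 0.7, 0.2]
gripper_width: 74.7
```

```bash
 python3 now.py; python3 snap.py rel2 wrist,scene
```

```text
t 21.3 TCP [441.054 -58.225 192.178] L cab [-181.792   -2.719  250.048] tilt 27.62715848959726 yawcab 0.10884367965794757 roll 0.03031548523463832 F [0.307 0.715 0.216] w 74.73857000042652 q [-0.031 -0.38   0.161  2.342 -0.151  0.724  1.944]
21.3 pos [441.0538 -58.225  192.1778] q [-0.0308 -0.3804  0.1607  2.3425 -0.1508  0.7238  1.9436] F [0.3066 0.7149 0.2163] w 74.73857000042652
toolx [-0.8771 -0.1252 -0.4637] toolz [ 0.454   0.0993 -0.8855]
```

View pics/rel2_wrist.png

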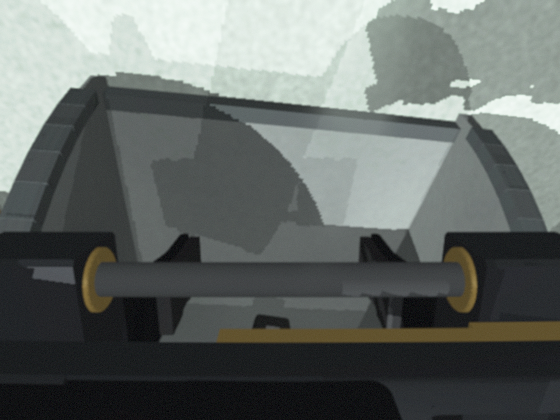

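View pics/rel2_scene.png

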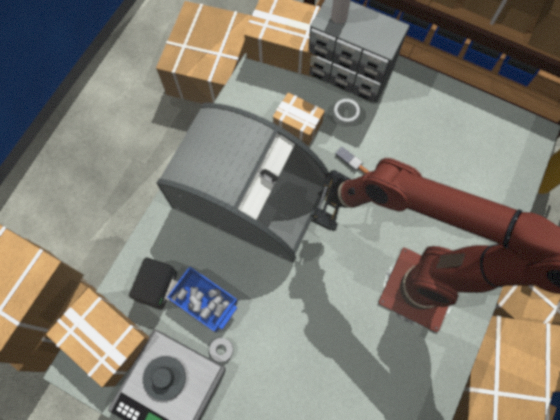

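Request:
{"method": "servo_tool", "body": {
  "xyz": [
    [0.004, 0, 0.02],
    [0.008, 0.002, 0.035],
    [0.01, 0.003, 0.04],
    [0.012, 0.004, 0.045],
    [0.02, 0.005, 0.04],
    [0.03, 0.005, 0.025],
    [0.035, 0.004, 0.005],
    [0.025, 0, 0],
    [0, 0, 0]
  ],
  "angular": [
    [0, 0.05, 0],
    [-0.02, 0.09, 0],
    [-0.02, 0.09, -0.02],
    [-0.02, 0.09, -0.03],
    [-0.02, 0.08, -0.03],
    [0, 0.07, -0.02],
    [0, 0, 0],
    [0, 0, 0],
    [0, 0, 0]
  ],
  "jaw": 0.087
}}

```text
clock: 22.52
position: [595.7, -29.3, 403.0]
tool_rot: [0.003, -0.025, 1.0, -0.0]
force: [-1.4, 0.3, 0.1]
gripper_width: 87.0
```

```bash
 python3 rel.py; python3 snap.py hd1 wrist; python3 - <<'E'
from h import *
import pickle
from rel import O,yaw
s,o=pickle.load(open("pics/rel2.pkl","rb"))
C=lambda X:O+R.from_euler('z',yaw).apply(np.atleast_2d(X))
print("tail lens-side corners pred",proj(o["wrist"],C([[-48,-21,52],[-48,21,52],[-20,-21,52],[-20,21,52]])))
E
```

```text
t 22.525 cab [-154.9949    6.7652  403.0113] r 403.9317370466868 phi 1.1769797122156305 F [-1.3996  0.2705  0.1262] w 87.00217324287603
q [-0.0542  0.1879  0.0348  1.3232 -0.0064  1.6251  1.6008] tx [-0.9987 -0.0504 -0.0055] tz [ 0.0055  0.     -1.    ] pitchdeg 0.31585939200288915
22.525 pos [595.7164 -29.2668 403.0113] q [-0.0542  0.1879  0.0348  1.3232 -0.0064  1.6251  1.6008] F [-1.3996  0.2705  0.1262] w 87.00217324287603
toolx [-0.9987 -0.0504 -0.0055] toolz [ 0.0055  0.     -1.    ]
tail lens-side corners pred [[244.8286 311.5814]
 [279.9323 313.0067]
 [243.4491 323.7475]
 [277.1223 325.0003]]
```

View pics/hd1_wrist.png

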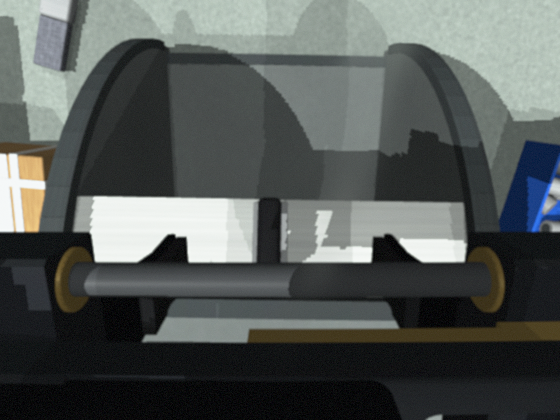

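Request:
{"method": "servo_tool", "body": {
  "xyz": [
    [0.01, -0.003, -0.02],
    [0.01, -0.003, -0.03],
    [0, 0, -0.022],
    [0, 0, -0.01],
    [0, 0, 0]
  ],
  "angular": [
    [0, -0.04, -0.01],
    [0, -0.04, -0.005],
    [0, -0.02, 0],
    [0, 0, 0],
    [0, 0, 0]
  ]
}}

```text
clock: 23.2
position: [614.0, -34.2, 320.4]
tool_rot: [0.057, -0.018, 0.998, -0.002]
force: [0.5, 0.1, -1.0]
gripper_width: 87.0
```

```bash
 python3 rel.py
```

```text
t 23.2 cab [-136.9211    1.2799  320.4306] r 321.0876881541021 phi 1.1302550917422574 F [ 0.537   0.0636 -1.0295] w 86.95293250364867
q [-0.044   0.1515  0.0279  1.5344  0.0002  1.3417  1.5912] tx [-0.9928 -0.0372 -0.1138] tz [ 0.1139 -0.0025 -0.9935] pitchdeg 6.541992741554973
```

Request:
{"method": "servo_tool", "body": {
  "xyz": [
    [0, -0.001, 0],
    [0, 0, 0],
    [0, 0, 0],
    [0, 0, 0],
    [0, 0, 0],
    [0, 0, 0],
    [0, 0, 0],
    [0, 0, 0],
    [0, 0, 0],
    [0, 0, 0]
  ],
  "angular": [
    [0, 0, 0],
    [0, 0, 0],
    [0, 0, 0],
    [0, 0, 0],
    [0, 0, 0],
    [0, 0, 0],
    [0, 0, 0],
    [0, 0, 0],
    [0, 0, 0],
    [0, 0, 0]
  ],
  "jaw": 0.0,
  "grip_force": 25
}}

```text
clock: 24.45
position: [615.1, -35.4, 323.3]
tool_rot: [0.059, -0.018, 0.998, -0.002]
force: [0.4, 0.6, 0.8]
gripper_width: 15.9
```

```bash
 python3 rel.py; python3 - <<'E'
import numpy as np
from plan import h,L1,L2,d
# q4 along arc, for tilts
for r in (320,):
  for ph in (1.12,.9,.7,.5,.35,.25,.15,.1,.061):
    o=[]
    for t in (0,.1,.2,.3):
        T=np.array([750.85-r*np.cos(ph),-40,30+r*np.sin(ph)]);w=T-d*np.array([np.sin(t),0,-np.cos(t)])
        v=w-[0,0,h];rr=np.linalg.norm(v);c=(L1**2+L2**2-rr**2)/(2*L1*L2);q4=np.pi-np.arccos(c)
        a=np.arctan2(np.hypot(v[0],v[1]),v[2]);b=np.arccos((L1**2+rr**2-L2**2)/(2*L1*rr));o.append((round(q4,2),round(a-b,2)))
    print(ph,o)
E
```

```text
t 24.45 cab [-135.8456    0.0106  323.2595] r 323.19525798924366 phi 1.1369976650345144 F [0.3503 0.6142 0.7848] w 15.881771627346303
q [-0.0421  0.1508  0.0281  1.5298  0.0002  1.3434  1.5929] tx [-0.9924 -0.0368 -0.1172] tz [ 0.1174 -0.0027 -0.9931] pitchdeg 6.741905849977513
1.12 [(np.float64(1.47), np.float64(0.22)), (np.float64(1.57), np.float64(0.13)), (np.float64(1.68), np.float64(0.05)), (np.float64(1.78), np.float64(-0.03))]
0.9 [(np.float64(1.67), np.float64(0.11)), (np.float64(1.76), np.float64(0.03)), (np.float64(1.86), np.float64(-0.06)), (np.float64(1.95), np.float64(-0.14))]
0.7 [(np.float64(1.83), np.float64(0.04)), (np.float64(1.92), np.float64(-0.04)), (np.float64(2.01), np.float64(-0.13)), (np.float64(2.1), np.float64(-0.21))]
0.5 [(np.float64(1.98), np.float64(0.01)), (np.float64(2.06), np.float64(-0.08)), (np.float64(2.15), np.float64(-0.16)), (np.float64(2.24), np.float64(-0.24))]
0.35 [(np.float64(2.07), np.float64(0.01)), (np.float64(2.16), np.float64(-0.07)), (np.float64(2.24), np.float64(-0.16)), (np.float64(2.33), np.float64(-0.24))]
0.25 [(np.float64(2.12), np.float64(0.03)), (np.float64(2.21), np.float64(-0.05)), (np.float64(2.29), np.float64(-0.13)), (np.float64(2.38), np.float64(-0.21))]
0.15 [(np.float64(2.16), np.float64(0.06)), (np.float64(2.25), np.float64(-0.02)), (np.float64(2.34), np.float64(-0.1)), (np.float64(2.43), np.float64(-0.17))]
0.1 [(np.float64(2.18), np.float64(0.08)), (np.float64(2.27), np.float64(0.01)), (np.float64(2.36), np.float64(-0.07)), (np.float64(2.45), np.float64(-0.14))]
0.061 [(np.float64(2.19), np.float64(0.1)), (np.float64(2.28), np.float64(0.03)), (np.float64(2.37), np.float64(-0.05)), (np.float64(2.46), np.float64(-0.12))]
```

Request:
{"method": "servo_tool", "body": {
  "xyz": [
    [-0.011, 0, -0.007],
    [-0.0235, -0.001, -0.015],
    [-0.0235, -0.001, -0.016],
    [-0.0225, -0.001, -0.018],
    [-0.021, -0.001, -0.02],
    [-0.019, -0.001, -0.0215]
  ],
  "angular": [
    [0, 0, 0],
    [0, 0, 0],
    [0, -0.01, 0],
    [0, -0.01, 0],
    [0, -0.01, 0],
    [0, 0, 0]
  ]
}}

```text
clock: 25.2
position: [500.2, -39.2, 233.0]
tool_rot: [0.088, -0.018, 0.996, -0.002]
force: [8.6, 0.7, -3.2]
gripper_width: 15.8
```

```bash
 python3 rel.py
```

```text
t 25.2 cab [-250.783    -0.019   232.9976] r 322.6455340483219 phi 0.6804798211124896 F [ 8.599   0.7267 -3.228 ] w 15.79488709081334
q [-0.027  -0.0865  0.0136  1.9639  0.0048  1.0888  1.5927] tx [-0.984  -0.0372 -0.1743] tz [ 0.1744 -0.0008 -0.9847] pitchdeg 10.043705275719601
```

Request:
{"method": "servo_tool", "body": {
  "xyz": [
    [-0.016, -0.001, -0.024],
    [-0.015, -0.001, -0.0245],
    [-0.013, 0, -0.0255],
    [-0.0105, 0, -0.027],
    [-0.008, 0, -0.0275],
    [-0.0045, 0, -0.02]
  ],
  "angular": [
    [0, 0, 0],
    [0, 0, 0],
    [0, 0, 0],
    [0, 0, 0],
    [0, 0, 0],
    [0, 0, 0]
  ]
}}

```text
clock: 25.95
position: [435.5, -41.3, 85.9]
tool_rot: [0.096, -0.018, 0.995, -0.002]
force: [3.4, -1.0, 1.1]
gripper_width: 15.7
```

```bash
 python3 rel.py
```

```text
t 25.95 cab [-315.4975   -0.0378   85.9261] r 320.4159439590808 phi 0.17544078756332776 F [ 3.3805 -0.9618  1.0511] w 15.687556227321611
q [-0.0204 -0.0742  0.0116  2.2852  0.0037  0.7386  1.595 ] tx [-0.981  -0.0355 -0.1907] tz [ 0.1908  0.     -0.9816] pitchdeg 10.998904885536442
```

Request:
{"method": "servo_tool", "body": {
  "xyz": [
    [-0.002, 0, -0.013],
    [-0.0015, 0, -0.012],
    [-0.001, 0, -0.008],
    [0, 0, -0.005],
    [0, 0, 0]
  ],
  "angular": [
    [0, 0, 0],
    [0, 0, 0],
    [0, 0, 0],
    [0, 0, 0],
    [0, 0, 0]
  ]
}}

```text
clock: 26.58
position: [434.8, -41.4, 50.3]
tool_rot: [0.099, -0.017, 0.995, -0.001]
force: [-0.7, -1.0, -5.4]
gripper_width: 15.3
```

```bash
 python3 rel.py; python3 snap.py dn1 wrist
```

```text
t 26.575 cab [-316.2344   -0.0904   50.3208] r 316.886570136006 phi 0.06417037153791579 F [-0.7172 -0.9846 -5.411 ] w 15.266989751710462
q [-0.0195 -0.0168  0.0115  2.324   0.0023  0.6357  1.5954] tx [-0.9797 -0.0342 -0.1974] tz [ 0.1975  0.0004 -0.9803] pitchdeg 11.38889070021385
26.575 pos [434.7898 -41.4226  50.3208] q [-0.0195 -0.0168  0.0115  2.324   0.0023  0.6357  1.5954] F [-0.7172 -0.9846 -5.411 ] w 15.266989751710462
toolx [-0.9797 -0.0342 -0.1974] toolz [ 0.1975  0.0004 -0.9803]
```

View pics/dn1_wrist.png

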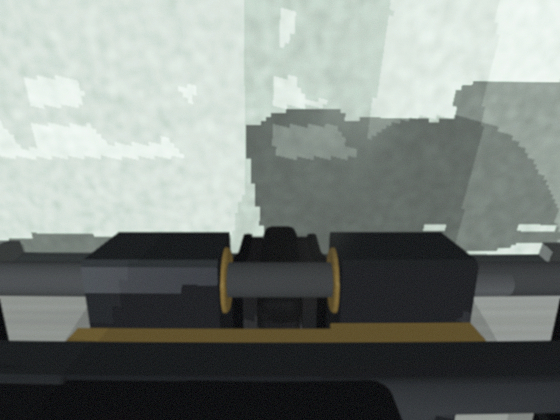

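Request:
{"method": "servo_tool", "body": {
  "xyz": [
    [0, 0, -0.006],
    [0, 0, -0.006],
    [0, 0, -0.006],
    [0, 0, 0]
  ],
  "angular": [
    [0, 0, 0],
    [0, 0, 0],
    [0, 0, 0],
    [0, 0, 0]
  ]
}}

```text
clock: 27.12
position: [441.4, -41.2, 39.0]
tool_rot: [0.105, -0.017, 0.994, -0.001]
force: [-1.8, -1.7, -5.2]
gripper_width: 15.5
```

```bash
 python3 rel.py
```

```text
t 27.125 cab [-309.5962   -0.0823   39.0256] r 309.7276890179703 phi 0.029144582992480392 F [-1.7717 -1.7195 -5.1886] w 15.498743518817173
q [-0.0193  0.0119  0.0116  2.3286  0.0006  0.5901  1.5962] tx [-0.9773 -0.0334 -0.2094] tz [ 0.2095  0.0012 -0.9778] pitchdeg 12.092939876020726
```

Request:
{"method": "servo_tool", "body": {
  "xyz": [
    [0, 0, 0],
    [0, 0, 0],
    [0, 0, 0],
    [0, 0, 0],
    [0, 0, 0],
    [0, 0, 0],
    [-0.004, 0, 0.012],
    [-0.006, 0, 0.025],
    [-0.004, 0, 0.035],
    [0, 0, 0.04],
    [0, 0, 0.04],
    [0, 0, 0]
  ],
  "angular": [
    [0, 0, 0],
    [0, 0, 0],
    [0, 0, 0],
    [0, 0, 0],
    [0, 0, 0],
    [0, 0, 0],
    [0, 0, 0],
    [0, 0, 0],
    [0, 0.04, 0],
    [0, 0.05, 0],
    [0, 0.05, 0],
    [0, 0, 0]
  ],
  "jaw": 0.087
}}

```text
clock: 28.62
position: [423.6, -41.1, 198.8]
tool_rot: [0.033, -0.017, 0.999, -0.0]
force: [0.2, 0.5, 0.2]
gripper_width: 87.0
```

```bash
 python3 rel.py; python3 snap.py dn2 wrist
```

```text
t 28.625 cab [-327.3687    0.5733  198.7931] r 368.32242105838026 phi 0.4760539751770081 F [0.2089 0.4636 0.2013] w 87.03529721858365
q [-0.0184 -0.1473  0.01    2.0798  0.0011  1.1425  1.5962] tx [-0.9972 -0.0343 -0.0665] tz [ 0.0665  0.001  -0.9978] pitchdeg 3.8144443700301824
28.625 pos [423.6396 -41.1255 198.7931] q [-0.0184 -0.1473  0.01    2.0798  0.0011  1.1425  1.5962] F [0.2089 0.4636 0.2013] w 87.03529721858365
toolx [-0.9972 -0.0343 -0.0665] toolz [ 0.0665  0.001  -0.9978]
```

View pics/dn2_wrist.png

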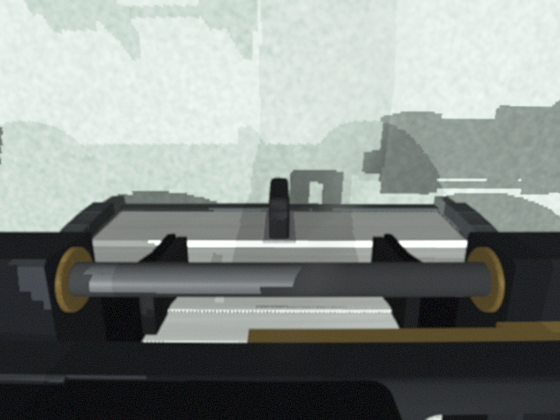

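```bash
python3 - <<'E'
from h import *
import pickle
from rel import O,yaw
s,o=pickle.load(open("pics/dn2.pkl","rb"));W=o["wrist"]
C=lambda X:O+R.from_euler('z',yaw).apply(np.atleast_2d(X))
def f(j,r,d,y):return [-r*np.cos(j+d),y,30+r*np.sin(j+d)]
for j in (0,.02,.04,.06,.1):
    print(j,"handle low/top",proj(W,C([f(j,324,.061-.085,0),f(j,324,.061+.085,0)])).round(1).tolist(),"edge",proj(W,C([f(j,288,-.052,-120),f(j,288,-.052,120)])).round(1).tolist())
print("sill top front",proj(W,C([[-300,-120,14],[-300,120,14]])))
im=cv2.imread("pics/dn2_wrist.png");cv2.imwrite("pics/dn2c.png",cv2.resize(im[165:255,80:480],None,fx=2,fy=5,interpolation=cv2.INTER_CUBIC))
# bright slat line relation in han1
E
```

```text
0 handle low/top [[278.8, 177.8], [278.6, 200.6]] edge [[151.0, 213.3], [406.6, 213.7]]
0.02 handle low/top [[278.8, 179.6], [278.6, 204.6]] edge [[148.9, 215.2], [408.7, 215.5]]
0.04 handle low/top [[278.8, 181.6], [278.6, 209.0]] edge [[146.8, 217.2], [410.8, 217.6]]
0.06 handle low/top [[278.7, 183.8], [278.6, 213.7]] edge [[144.6, 219.5], [413.0, 219.9]]
0.1 handle low/top [[278.7, 188.9], [278.5, 224.2]] edge [[140.0, 224.6], [417.5, 225.0]]
sill top front [[149.9394 200.396 ]
 [407.6887 200.7696]]
```

View pics/dn2c.png

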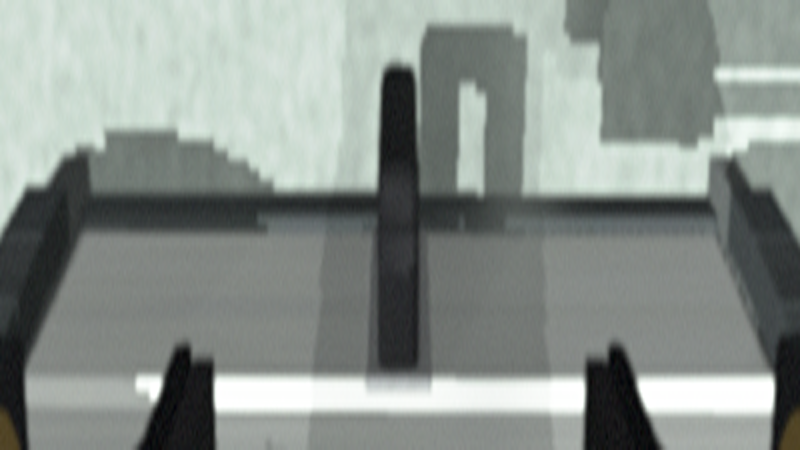

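```bash
python3 snap.py fin top,scene
```

```text
28.675 pos [422.5216 -41.1586 197.0113] q [-0.0183 -0.1467  0.01    2.083   0.0011  1.1408  1.5962] F [-0.1983 -0.3009  0.5168] w 87.21698864004867
toolx [-0.9973 -0.0342 -0.0645] toolz [ 0.0645  0.001  -0.9979]
```

View pics/fin_top.png

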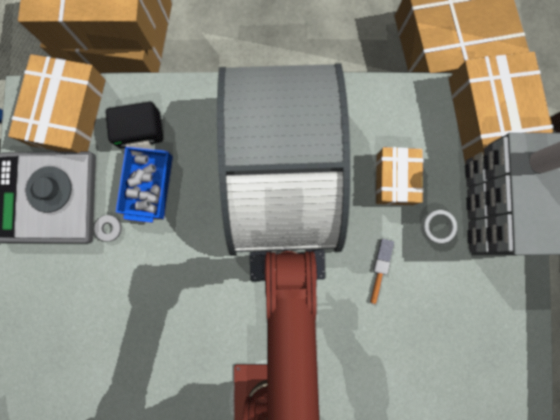

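View pics/fin_scene.png

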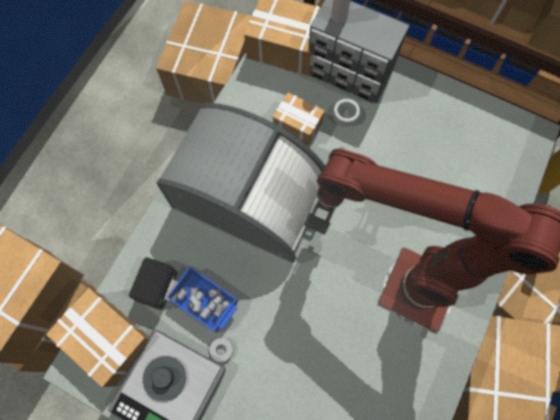

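Everything on the counter is at the same pixels as at the start: brush (382,270), carton, bin, bearing (107,228) and tape (440,227). The shutter is down and the arm is standing clear, so I'm handing in.

```bash
python3 -c "
from cell import *
print(sign_off())"
```

```text
the job is handed in; nothing more can be done
None
```

The lamp is hung on the middle hook, the shutter is rolled fully down, and I handed the job in at about 29 s of the 72 s allowed. I rolled the shutter up to its stop and took the lamp in tilted, from 18° at the opening to 40° at the hook. With the loop over the tip and resting on the hook, I let go. Then I rolled the shutter down by its handle and backed the arm off.

**Checks that passed**
- **Loop on the hook:** before release the wrist felt about 3 N of support with the loop within 2 mm of the hook's height. After release the wrist camera showed the lamp hanging upright.
- **Shutter shut:** the handle's lower tip is at row 178.2, against 177.8 predicted for fully down. The shutter's lower edge is about 2 px from its predicted row.
- **Counter:** the brush, carton, bin, bearing and tape look unmoved in the final top picture, and the last measured force was near zero.

**Unconfirmed or off**
- **Behind the shutter:** I had no view of the lamp or padlock once the shutter was closed, and I never saw the padlock directly. All I can say is that nothing was felt on that side.
- **Lamp offset:** in the last view of the hung lamp its tail was about 9 mm to one side of where I predicted, possibly because it was still swinging.
- **Joint 2 range:** after I backed out of the cabinet, joint 2 read -0.3804 against its limit of -0.38. I moved it away at once, but that reading is at or just past the limit.
- **Grip on closing:** the fingers slid about 10 mm down the handle during the last push against the lower stop.

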